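Load spacer rings onto a spring scale until the pointer is in the marker window

TASK

Weigh out a ballast stack: put the flat steel spacer rings one at a time over the upright spindle of the bench scale, letting each settle flat, until the scale's pointer rests inside the window of the marker clip; then stop, let go, and leave any ring not needed lying on the bench. The spindle stands a few millimetres off the pan's centre to a side that is not known, so feel for it gently: never press the pan right down towards its stop, and never jam a ring hard against the spindle. Leave the marker clip where it is set and do not disturb the other things on the bench.

Things in the scene. Friction and masses are not known exactly. Their poses are not given: they have to be found in the camera images.
- scale: grey bench spring scale, housing 160 x 130 x 72 (z 0 to 72), fixed to the bench. Origin: on the bench, under the pan's centre; the housing reaches from x = -100 to +60 and y = -65 to +65; its x axis points from the gauge (front, -x) to the back, z up. Two gauge rails stand at x = -93, y = +-15, up to 151 above the bench
- pan_seat (a point): centre of the seat (disc of diameter 68 on the pan of diameter 100, 5 over it) on which rings rest; 141 above the bench when empty, sinks with the pan; z up. The spindle, diameter 20, top edge barely broken (0.5), rises 50.5 above it. It is eccentric: its axis stands 6 to one side of this point, in any direction, fixed during a run, not measured: find it by feel or sight. Ring play: 1.25 radial
- pan (a joint): how far the pan has sunk, m: 0 empty, mechanical stop at 0.062. Spring 200 N/m, so 5 mm per newton: one ring adds about 12.75 mm (11.5 to 14). More than 0.054 counts as pressed too far
- marker (a joint): height setting of the marker clip: the pan sinking (m) at which the pointer is at the centre of its window; set somewhere from 0.0235 to 0.041, where two or three rings are needed. The pointer is in the window when pan is within 0.008 of this value. It is moved only by pushing it
- pointer (a point): tip of the thin horizontal pointer (2 thick) on the front of the pan, 99 in front of the pan's centre, between the gauge rails; sinks with the pan; its frame is upright
- marker_window (a point): centre of the window of the marker clip, a dark steel frame (46 x 24 outside, clear window 18 high) with a brass thumb screw on the gauge rails; z up
- ring1: one of three equal-looking plain flat steel spacer rings, outer diameter 64, bore 22.5, 12 high, about 0.26 kg (+-10 %, each different), lying flat on the bench at the start. Origin: centre of its underside on the bore axis, z up
- ring2: one of three equal-looking plain flat steel spacer rings, outer diameter 64, bore 22.5, 12 high, about 0.26 kg (+-10 %, each different), lying flat on the bench at the start. Origin: centre of its underside on the bore axis, z up
- ring3: one of three equal-looking plain flat steel spacer rings, outer diameter 64, bore 22.5, 12 high, about 0.26 kg (+-10 %, each different), lying flat on the bench at the start. Origin: centre of its underside on the bore axis, z up
- sanding_block: bystander: brown sanding block 64 x 112 x 28, origin at the centre of its underside
- offcut: bystander: wood offcut 42 x 70 x 20, origin at the centre of its underside
- soap_box: bystander: small pale carton 55 x 85 x 30, origin at the centre of its underside
Mind the look-alikes: they are no part of the job. Leave any orange look-alike of the ring1 alone.

How it is judged:
By the outcome, as a careful person would: the job done as asked, in the order asked, and still so for the second after the job is handed in, with the robot touching nothing.
It also fails if it takes over 72 s, if anything falls off the work surface, if the arm or the gripper's body presses on something with over 40 N, if the wrist force passes 120 N, or if a joint passes its speed limit or range.

ROBOT

A 6-joint arm with a two-finger parallel gripper is mounted at the origin on a cart in front of the work surface, level with it; the furniture and walls round the work are solid. World frame = base frame: x ahead of the robot, y to its left, z up, the work surface at z = 0. Lengths are in m, angles in rad, forces in N, time in s.
With the tool pointing down it reaches from about 0.35 to 0.775 m from the base axis. Payload 5.5 kg.
Tool frame: the origin (TCP) lies midway between the tips of the shut fingers; the grasp point (between the pads) lies 19 mm behind it; x points along the fingers, y is the direction in which the jaws open and shut, and the axes are right-handed (so a half turn about x gives the same grasp; the last joint's range is limited). The gripper opens to 85 mm and grips with 20 to 120 N. Pads are 22 mm wide; open, the fingers measure 114 mm over their backs; the gripper's body (76 mm by 85 mm) begins 54 mm behind the grasp point. The pads swing forward as they close: fully open they stand 13 mm farther back than shut.
Start: joints at [-1.273, 0.313, 0.046, 1.304, 0, 1.431], TCP at [0.244, -0.521, 0.231] pointing down, gripper open.
Joint ranges: [-2.76, 2.76], [-0.86, 1.69], [-1.03, 1.26], [-2.2, 2.34], [-1.47, 1.5], [-3.14, 3.14]. Speed limits (rad/s): [2.57, 2.57, 3.14, 3.14, 3.14, 3.14].

INTERFACE

Orientations are given as a unit quaternion [w, x, y, z].
In Python, from workcell import env, optics, order, models gives the robot as it stands. The module is installed in compiled form; this text tells all that it offers.
- The arm moves only by the tool servo_tool, never from a script. Its argument "moves" is a list of rows, each a list of 5 numbers: the shift along the tool's x, y, z in cm, then the turn about the tool's x in rad, then the closure, from -1 (fully open) to 1 (shut). A call has exactly 10 rows; each row shifts and turns the commanded pose from where the row before left it, along the tool's axes as they then stand; what a row does not reach is not made up. A row lasts 1/8 s, in which the tool goes at most 62.5 mm and 10.7 degrees, less where a joint would pass 70% of its speed; a pose out of reach is approached as far as the arm can. A call is refused whole if a number of a shift passes 6.25 or a number of a turn 0.188, either way. A call with a gripper value outside its range is refused whole. The fingers move at their own pace and stop on an object; "grip_force" is the grip in N (left out, the last holds). Time passes only in rows, so rows that do not move let the fingers close, or fill a call up. It gives the time, the measured TCP pose, the force and the opening at its end, in the units of the state.
- env.get_state(): the state, without advancing time (a new reading comes with each control period).
- optics.read_camera(name): name is "scene" or "side" or "wrist"; returns a dict with "pixels" (480x640x3 uint8, blue, green, red), "vertical_fov" (degrees; the focal length in pixels is half the picture's height over the tangent of half this angle, whatever the lens; pixels are square), "cx", "cy" (the principal point, pixels), "extrinsics" (4x4, takes a point from world to camera coordinates). Camera axes: x right, y up, looking along -z (the intrinsics and any distortion apply to the point x, -y, -z); pixel columns grow to the right and rows downward; lengths in m; the calibration is good to about 2 mm. The wrist camera is an equidistant fisheye: a pixel r from the principal point sees the ray r / f radians off the axis. A picture is of the moment at which its call begins. There is no depth.
- order.hand_in(): hands the job in, once; it reports no verdict.
Trained networks look in a picture, given as the dict that the camera call returned (one of the last four; its "shot" number tells which), for a name from the list of things; names that differ only in an ending like _2 or _b are one class to them, and where a whole thing is asked for, a point or a joint stands for the part that bears it (a point fixed in the world has none). Each returns a list of dicts, best first, with "conf" (0 to 1); they miss things now and then, are a little off and sometimes report something else, mostly with a low value. They report only what shows in the picture. A call takes as long as a camera call. They do not tell look-alikes from the thing itself.
- models.outline_of(name, picture): "pixels" (480x640 bool, what is visible of it) and "location" ([column, row] in pixels, amid what is visible of it).
- models.pinpoint(name, picture): "location" ([column, row] in pixels: a listed point, or the origin of a listed thing).
The state is a dict: "clock": time; "joint_pos": joint angles; "qvel": joint speeds; "tau": joint torques, N m; "tcp_pos": TCP position; "orientation": TCP orientation; "wrist_force": force on the tool from outside, world axes, zero at the start; "ft_torque": the same for the moment, N m; "finger_gap": finger opening in m.
Only numpy, scipy, OpenCV 4.12 (cv2) and the standard library are available. Lean on these libraries where they do the work, as an engineer would, in place of code of your own. Each camera call takes 0.05 s, during which the arm holds its last target.

## Working session

There is one attempt and no reset: what is moved stays moved. The work goes in short steps, Python scripts to look and compute and a tool call to move; the robot and the scene stay as the last step left them, time stands still between calls to the robot, and variables do not carry over. Pictures are saved under pics/ and viewed, and the job is handed in when it is done.

Besides the shell and the picture viewer there is one more tool, called after "Request:" as a command line: name --pt "numbers of a row" for each row, then --argument value for the rest. servo_tool: Moves the arm, as the interface text tells. Its arguments: {"type":"object","properties":{"moves":{"type":"array"},"grip_force":{"type":"number"}},"required":["moves"]}

```bash
mkdir -p pics
cat > h.py <<'E'
import numpy as np, cv2
from workcell import env, optics, order, models
def st():
    s=env.get_state(); return s
def snap(name,fn=None):
    p=optics.read_camera(name)
    if fn: cv2.imwrite('pics/'+fn,p['pixels'])
    return p
def foc(p): return 240/np.tan(np.radians(p['vertical_fov'])/2)
def ray(p,uv,fish=False):
    f=foc(p); x=(uv[0]-p['cx']); y=(uv[1]-p['cy'])
    if fish:
        r=np.hypot(x,y); th=r/f; d=np.array([np.sin(th)*x/max(r,1e-9),np.sin(th)*y/max(r,1e-9),np.cos(th)])
    else: d=np.array([x/f,y/f,1.]); d/=np.linalg.norm(d)
    d=np.array([d[0],-d[1],-d[2]])
    E=np.array(p['extrinsics']); R=E[:3,:3]; t=E[:3,3]
    return -R.T@t, R.T@d
def proj(p,X,fish=False):
    E=np.array(p['extrinsics']); c=E[:3,:3]@np.asarray(X)+E[:3,3]; c=np.array([c[0],-c[1],-c[2]])
    f=foc(p)
    if fish:
        r=np.hypot(c[0],c[1]); th=np.arctan2(r,c[2]); return np.array([p['cx']+f*th*c[0]/r,p['cy']+f*th*c[1]/r])
    return np.array([p['cx']+f*c[0]/c[2],p['cy']+f*c[1]/c[2]])
def tri(rs):
    A=np.zeros((3,3));b=np.zeros(3)
    for o,d in rs:
        P=np.eye(3)-np.outer(d,d);A+=P;b+=P@o
    X=np.linalg.solve(A,b); return X,[np.linalg.norm((np.eye(3)-np.outer(d,d))@(X-o)) for o,d in rs]
def onz(r,z):
    o,d=r; return o+d*(z-o[2])/d[2]
E
python3 - <<'E'
from h import *
s=st(); print(s)
for n in ['scene','side','wrist']:
    p=snap(n,n+'0.png'); print(n,p['vertical_fov'],p['cx'],p['cy'],[k for k in p], 'cam at',ray(p,(320,240))[0].round(3))
    for nm in ['scale','ring1','pan_seat','pointer','marker_window','sanding_block','offcut','soap_box']:
        for f in ('pinpoint',):
            for r in models.pinpoint(nm,p)[:5]: print(nm,np.round(r['location'],1),round(r['conf'],2), onz(ray(p,r['location'],n=='wrist'),0).round(3))
print(st()['clock'])
E
```

```text
{'clock': 0.0, 'joint_pos': array([-1.27259106e+00,  3.13973394e-01,  4.49565677e-02,  1.30363156e+00,
       -2.89909348e-05,  1.43120049e+00]), 'qvel': array([-9.60690345e-04,  1.61735069e-03, -1.13640171e-03,  3.79451328e-06,
        6.76724595e-04,  3.01393677e-04]), 'tau': array([-2.94124229e-04, -4.80620813e+01,  2.98535693e+01,  1.92209333e-02,
       -1.30292797e-04, -2.12434333e-05]), 'tcp_pos': array([ 0.24359685, -0.520258  ,  0.2304151 ]), 'orientation': array([-0.15290088, -0.69017055, -0.15420474,  0.69029474]), 'wrist_force': array([0.37739045, 0.43009809, 0.36737902]), 'ft_torque': array([-0.03688559,  0.02019168, -0.01718558]), 'finger_gap': 0.08526265142673313}
scene 56.535500896592985 314.8780393166296 245.49971115054734 ['pixels', 'vertical_fov', 'cx', 'cy', 'extrinsics', 'shot'] cam at [-0.018  0.574  0.694]
scale [372.  241.1] 0.62 [0.597 0.107 0.   ]
ring1 [223.9 346.4] 0.76 [0.489 0.506 0.   ]
ring1 [403.3 310.2] 0.66 [0.398 0.166 0.   ]
ring1 [344.7 332.1] 0.63 [0.409 0.294 0.   ]
ring1 [291.3 289.3] 0.56 [ 0.555  0.335 -0.   ]
pan_seat [378.1 192.3] 0.64 [ 0
[... 537 characters left out ...]
at [ 0.467 -0.517  0.486]
scale [355.3 334. ] 0.83 [0.583 0.112 0.   ]
ring1 [261.3 279.8] 0.76 [0.413 0.297 0.   ]
ring1 [252.2 315.3] 0.75 [ 0.403  0.172 -0.   ]
ring1 [324.  267.7] 0.65 [0.547 0.345 0.   ]
ring1 [295.6 237.2] 0.52 [0.488 0.501 0.   ]
pan_seat [364.3 261.8] 0.57 [0.64 0.37 0.  ]
pointer [300.  274.2] 0.91 [0.494 0.319 0.   ]
marker_window [301.3 294.6] 0.54 [0.494 0.239 0.   ]
sanding_block [252.4 246.7] 0.69 [0.385 0.45  0.   ]
offcut [393.2 282.2] 0.8 [0.686 0.281 0.   ]
soap_box [359.4 258.5] 0.46 [0.631 0.386 0.   ]
wrist 65.70646984690485 315.4866358716536 245.9866509176449 ['pixels', 'vertical_fov', 'cx', 'cy', 'extrinsics', 'shot'] cam at [ 0.312 -0.488  0.373]
1.35
```

View pics/scene0.png

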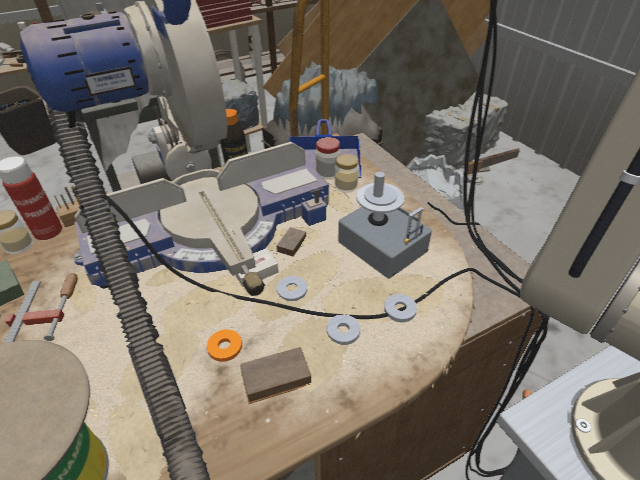

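View pics/side0.png

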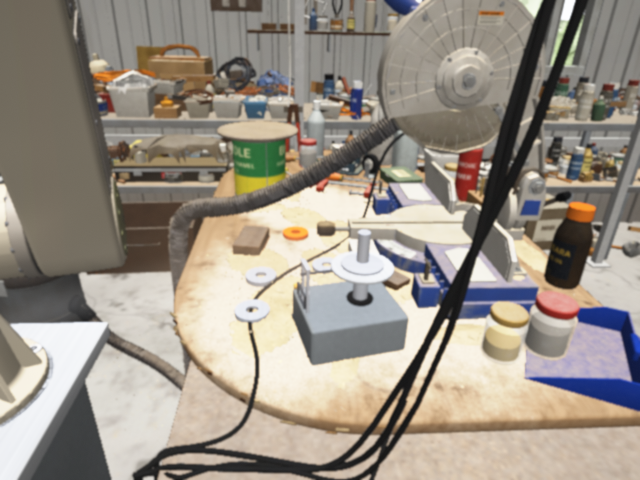

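Run:
```python
import cv2,numpy as np
a=cv2.imread('pics/scene0.png');b=cv2.imread('pics/side0.png')
c=cv2.resize(a[160:310,330:480],(400,400),interpolation=cv2.INTER_CUBIC); d=cv2.resize(b[200:350,250:400],(400,400),interpolation=cv2.INTER_CUBIC)
e=cv2.resize(a[270:390,190:430],(400,200),interpolation=cv2.INTER_CUBIC);f=cv2.resize(b[215:335,200:440],(400,200),interpolation=cv2.INTER_CUBIC)
cv2.imwrite('pics/crop0.png',np.vstack([np.hstack([c,d]),np.hstack([e,f])]))
```

```text
(no output)
```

View pics/crop0.png

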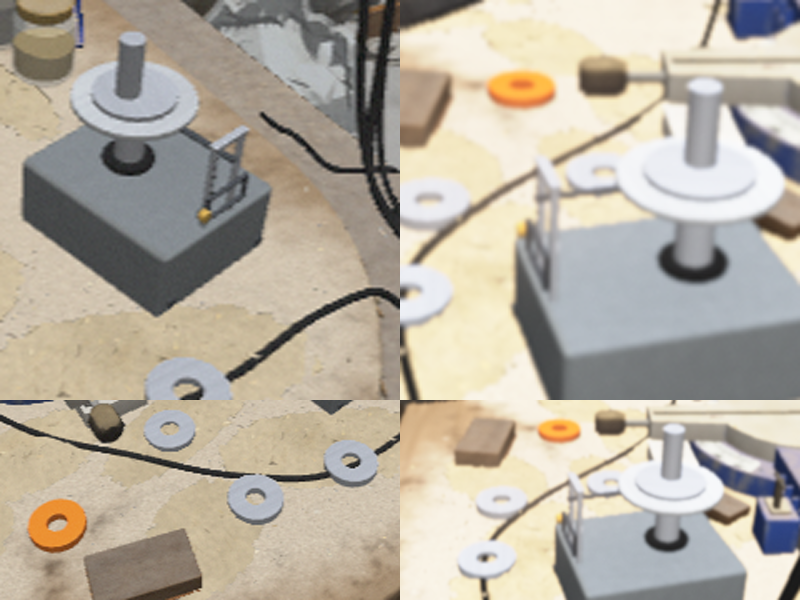

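```bash
cat >> h.py <<'E'
import pickle
E
python3 - <<'E'
from h import *
a=snap('scene');b=snap('side');w=snap('wrist','wrist0.png')
pickle.dump({n:{k:v for k,v in q.items()} for n,q in (('a',a),('b',b),('w',w))},open('cams.pkl','wb'))
prs={'ringA':((403.3,310.2),(252.2,315.3)),'ringB':((344.7,332.1),(261.3,279.8)),'ringC':((291.3,289.3),(324,267.7)),'seat':((378.1,192.3),(364.3,261.8)),'ptr':((418.3,219.2),(300,274.2)),'mw':((412.9,231.3),(301.3,294.6)),'scale':((372,241.1),(355.3,334)),'spindletop':((379.5,174.5),(364,232))}
for n,(u,v) in prs.items():
    X,e=tri([ray(a,u),ray(b,v)]); print(n,X.round(4),np.round(e,4))
for k,p in (('a',a),('b',b)):
  f=foc(p)
  for nm in ('ring1','marker_window'):
    for r in models.outline_of(nm,p)[:4]:
        m=r['pixels']; ys,xs=np.nonzero(m); print(k,nm,np.round(r['location'],1),round(r['conf'],2),m.sum(),(xs.min(),xs.max(),ys.min(),ys.max()))
E
```

```text
ringA [0.4003 0.1675 0.0016] [0.0031 0.0031]
ringB [4.113e-01 2.946e-01 2.000e-04] [0.0025 0.0025]
ringC [0.5476 0.3372 0.0059] [0.0018 0.0018]
seat [0.589  0.1092 0.1435] [0.0005 0.0005]
ptr [0.4861 0.0846 0.136 ] [0.0003 0.0003]
mw [0.4904 0.0864 0.0997] [0.0022 0.0022]
scale [0.5869 0.1107 0.0044] [0.005 0.005]
spindletop [0.5851 0.1139 0.1924] [0.0006 0.0006]
a ring1 [220.5 345.7] 0.9 830 (np.int64(206), np.int64(241), np.int64(330), np.int64(362))
a ring1 [345.6 330.1] 0.79 805 (np.int64(326), np.int64(359), np.int64(314), np.int64(344))
a ring1 [291.8 290.1] 0.59 585 (np.int64(276), np.int64(306), np.int64(276), np.int64(300))
a ring1 [401.1 312.3] 0.56 664 (np.int64(384), np.int64(415), np.int64(294), np.int64(321))
a marker_window [410.2 236.3] 0.44 110 (np.int64(404), np.int64(422), np.int64(225), np.int64(243))
a marker_window [377.4 197.5] 0.29 1395 (np.int64(356), np.int64(417), np.int64(172), np.int64(220))
b ring1 [259.8 276. ] 0.96 510 (np.int64(245), np.int64(276), np.int64(267), np.int64(287))
b ring1 [295.5 234.1] 0.89 284 (np.int64(283), np.int64(308), np.int64(227), np.int64(240))
b ring1 [319.1 260.7] 0.75 194 (np.int64(312), np.int64(331), np.int64(258), np.int64(274))
b ring1 [254.5 310.2] 0.63 686 (np.int64(235), np.int64(269), np.int64(300), np.int64(324))
b marker_window [301.8 294.6] 0.61 157 (np.int64(294), np.int64(306), np.int64(282), np.int64(308))
b marker_window [354.4 246. ] 0.6 164 (np.int64(348), np.int64(377), np.int64(240), np.int64(253))
```

View pics/wrist0.png

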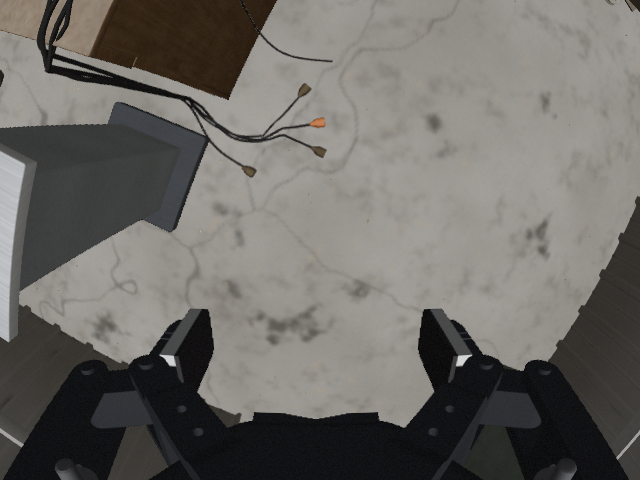

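```bash
cat >> h.py <<'E'
from scipy.spatial.transform import Rotation as Ro
def tool():
    s=st(); q=s['orientation']; R=Ro.from_quat([q[1],q[2],q[3],q[0]]).as_matrix(); return s['tcp_pos'],R
def go(target,ydir=None,n=None):
    p,R=tool(); d=R.T@(np.array(target)-p)*100
    print('pos',p.round(4),'x',R[:,0].round(3),'y',R[:,1].round(3),'z',R[:,2].round(3),'tool shift cm',d.round(2))
    if ydir is not None:
        y=np.array([*ydir,0.]);y/=np.linalg.norm(y); 
        for s in (1,-1):
            v=R.T@(s*y); print('turn',s,round(float(np.arctan2(v[2],v[1])),3))
    print({k:np.round(st()[k],3) for k in('clock','joint_pos','wrist_force','finger_gap')})
E
python3 - <<'E'
from h import *
p,R=tool(); w=pickle.load(open('cams.pkl','rb'))['w']; o=ray(w,(0,0))[0]; print('cam in tool',R.T@(o-p)); print(R.T@np.array(w['extrinsics'])[:3,:3].T)
go((.4,.168,.12),(0,1))
E
```

```text
cam in tool [-0.14141051 -0.00073033 -0.07523745]
[[ 7.44541652e-04  2.90979489e-01 -9.56729002e-01]
 [ 9.99999693e-01 -4.51090844e-04  6.41020852e-04]
 [-2.45047772e-04 -9.56729185e-01 -2.90979735e-01]]
pos [ 0.2438 -0.5208  0.2313] x [ 0. -0. -1.] y [ 0.424 -0.906  0.   ] z [-0.906 -0.424 -0.   ] tool shift cm [ 11.13 -55.76 -43.35]
turn 1 -2.704
turn -1 0.438
{'clock': np.float64(1.7), 'joint_pos': array([-1.273,  0.313,  0.046,  1.304,  0.   ,  1.431]), 'wrist_force': array([-1.166, -0.363, -0.347]), 'finger_gap': np.float64(0.085)}
```

Request:
servo_tool --pt "0 -4.2 -4.6 0 -1" --pt "0 -4.2 -4.6 0 -1" --pt "0 -4.2 -4.6 0 -1" --pt "0 -4.2 -4.6 0 -1" --pt "0 -4.2 -4.6 0 -1" --pt "0 -4.2 -4.6 0 -1" --pt "0 -5.8 -2.2 0.146 -1" --pt "0 -5.8 -2.2 0.146 -1" --pt "0 -5.5 0 0.146 -1" --pt "0 -4 0 0 -1" --grip_force 40

```text
clock: 2.95
tcp_pos: [0.3769, 0.0392, 0.2316]
orientation: [0.005, 0.707, 0.005, -0.707]
wrist_force: [1.2, 0.8, 0.5]
finger_gap: 0.0854
```

Run:
```python
from h import *
go((.4,.168,.1),(0,1))
```

```text
pos [0.3769 0.0392 0.2316] x [ 0.001 -0.    -1.   ] y [ 0.013 -1.     0.   ] z [-1.    -0.013 -0.001] tool shift cm [ 13.16 -12.85  -2.46]
turn 1 -3.129
turn -1 0.013
{'clock': np.float64(2.95), 'joint_pos': array([-0.109, -0.069, -0.394,  1.245,  0.   ,  3.02 ]), 'wrist_force': array([1.208, 0.774, 0.507]), 'finger_gap': np.float64(0.085)}
```

Request:
servo_tool --pt "0 -4.3 -0.8 0 -1" --pt "0 -4.3 -0.8 0 -1" --pt "0 -4.3 -0.8 0 -1" --pt "2 0 0 -0.16 -1" --pt "2 0 0 -0.16 -1" --pt "2 0 0 -0.16 -1" --pt "2 0 0 -0.16 -1" --pt "2 0 0 -0.16 -1" --pt "0 0 0 0 -1" --pt "0 0 0 0 -1"

```text
clock: 4.2
tcp_pos: [0.4019, 0.1218, 0.1327]
orientation: [0.283, 0.647, 0.309, -0.637]
wrist_force: [0.2, -0.4, 0.4]
finger_gap: 0.0853
```

Run:
```python
from h import *
go((.4,.168,.1))
w=snap('wrist','wrist1.png')
for z in (0,.006,.012):
  print(z,proj(w,(.4,.168,z),True))
for f in (models.pinpoint,models.outline_of):
  for r in f('ring1',w)[:3]:
    print(np.round(r['location'],1),round(r['conf'],2),[onz(ray(w,r['location'],True),z).round(4) for z in(0,.012)])
    if 'pixels' in r:
        cv2.imwrite('pics/m1.png',r['pixels'].astype(np.uint8)*255)
        c,_=cv2.findContours(r['pixels'].astype(np.uint8),0,1); print(cv2.fitEllipse(max(c,key=len)))
```

```text
pos [0.4019 0.1218 0.1327] x [-0.003  0.038 -0.999] y [ 0.76  -0.649 -0.027] z [-0.649 -0.76  -0.027] tool shift cm [ 3.44 -3.05 -3.3 ]
{'clock': np.float64(4.2), 'joint_pos': array([ 0.075,  0.07 , -0.508,  0.992,  0.038,  2.352]), 'wrist_force': array([ 0.182, -0.447,  0.407]), 'finger_gap': np.float64(0.085)}
0 [278.98052795 196.88741208]
0.006 [277.98320427 197.99050588]
0.012 [276.94267189 199.14240434]
[274.2 191.1] 0.98 [array([0.4002, 0.1737, 0.    ]), array([0.4024, 0.1737, 0.012 ])]
[181.4  61. ] 0.96 [array([0.413 , 0.3006, 0.    ]), array([0.4146, 0.2951, 0.012 ])]
[262.  199.8] 0.9 [array([0.3887, 0.1748, 0.    ]), array([0.3914, 0.1748, 0.012 ])]
((274.1941223144531, 190.21881103515625), (85.60694122314453, 85.7165756225586), 71.64634704589844)
[184.3  69.3] 0.56 [array([0.4103, 0.2935, 0.    ]), array([0.4121, 0.2883, 0.012 ])]
((179.32577514648438, 63.31658935546875), (74.87565612792969, 82.32178497314453), 36.11903762817383)
```

View pics/wrist1.png

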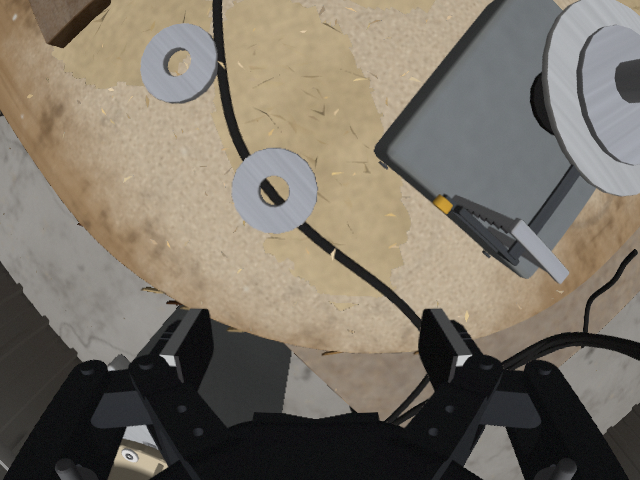

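Run:
```python
from h import *
go((.401,.1735,.09))
```

```text
pos [0.402  0.1221 0.133 ] x [-0.001  0.038 -0.999] y [ 0.762 -0.647 -0.026] z [-0.648 -0.761 -0.028] tool shift cm [ 4.49 -3.29 -3.72]
{'clock': np.float64(4.35), 'joint_pos': array([ 0.075,  0.069, -0.508,  0.992,  0.038,  2.351]), 'wrist_force': array([-0.132,  0.043,  0.843]), 'finger_gap': np.float64(0.085)}
```

Request:
servo_tool --pt "0.6 -0.9 -1 0 -1" --pt "0.6 -0.8 -1 0 -1" --pt "0.6 -0.8 -1 0 -1" --pt "0.6 -0.8 -0.8 0 -1" --pt "0 0 0 0 -1" --pt "0 0 0 0 -1" --pt "0 0 0 0 -1" --pt "0 0 0 0 -1" --pt "0 0 0 0 -1" --pt "0 0 0 0 -1"

```text
clock: 5.6
tcp_pos: [0.4006, 0.1733, 0.1101]
orientation: [0.284, 0.646, 0.31, -0.637]
wrist_force: [-0.7, 0.4, 0.5]
finger_gap: 0.0849
```

Run:
```python
from h import *
go((.401,.1735,.09))
w=snap('wrist','wrist2.png')
for f in (models.pinpoint,models.outline_of):
  for r in f('ring1',w)[:2]:
    print(np.round(r['location'],1),round(r['conf'],2),[onz(ray(w,r['location'],True),z).round(4) for z in(0,.012)])
```

```text
pos [0.4006 0.1733 0.1101] x [-0.003  0.038 -0.999] y [ 0.762 -0.647 -0.027] z [-0.647 -0.762 -0.027] tool shift cm [2.01 0.07 0.01]
{'clock': np.float64(5.6), 'joint_pos': array([ 0.197,  0.119, -0.514,  0.933,  0.038,  2.472]), 'wrist_force': array([-0.745,  0.424,  0.5  ]), 'finger_gap': np.float64(0.085)}
[213.9 103.4] 0.91 [array([0.4115, 0.3001, 0.    ]), array([0.4133, 0.2966, 0.012 ])]
[320.5 250.9] 0.75 [array([0.3997, 0.1719, 0.    ]), array([0.4021, 0.1745, 0.012 ])]
[310.4 241.8] 0.77 [array([0.3986, 0.1816, 0.    ]), array([0.401 , 0.1837, 0.012 ])]
[225.3 108.4] 0.65 [array([0.4151, 0.2916, 0.    ]), array([0.4168, 0.2885, 0.012 ])]
```

View pics/wrist2.png

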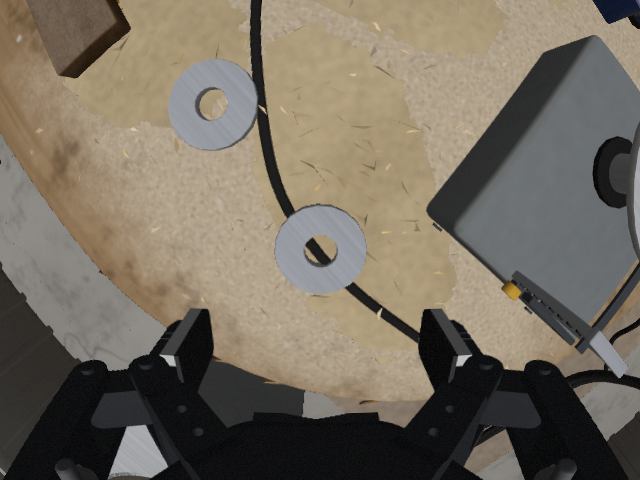

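Request:
servo_tool --pt "3 0.08 0.08 0 -1" --pt "3 0.08 0.08 0 -1" --pt "3 0.08 0.08 0 -1" --pt "2.3 0.08 0.08 0 -1" --pt "0 0 0 0 -1" --pt "0 0 0 0 0.2" --pt "0 0 0 0 0.6" --pt "0 0 0 0 1" --pt "0 0 0 0 1" --pt "0 0 0 0 1" --grip_force 35

```text
clock: 7.0
tcp_pos: [0.4013, 0.1735, -0.0015]
orientation: [0.285, 0.647, 0.31, -0.636]
wrist_force: [-3.0, -0.4, 5.5]
finger_gap: 0.0616
```

Run:
```python
from h import *
go((.401,.1735,.09))
w=snap('wrist','wrist3.png')
```

```text
pos [ 0.4013  0.1735 -0.0015] x [-0.001  0.039 -0.999] y [ 0.763 -0.646 -0.026] z [-0.647 -0.762 -0.029] tool shift cm [-9.14 -0.26 -0.24]
{'clock': np.float64(7.0), 'joint_pos': array([ 0.197,  0.264, -0.666,  0.635,  0.038,  2.471]), 'wrist_force': array([-2.977, -0.36 ,  5.501]), 'finger_gap': np.float64(0.062)}
```

View pics/wrist3.png

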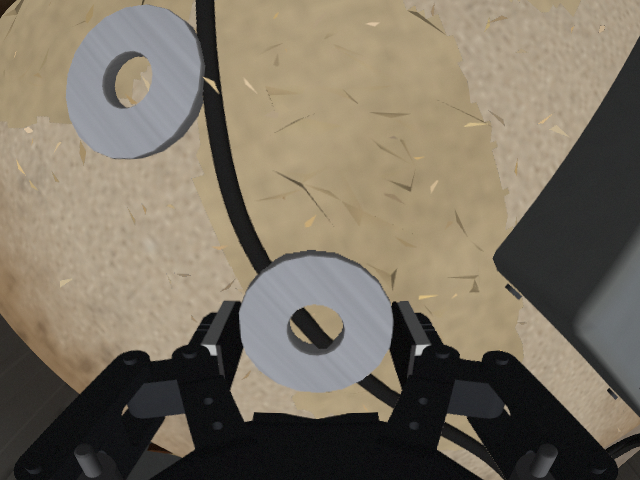

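Request:
servo_tool --pt "-0.5 0 0 0 1" --pt "-1.5 0 0 0 1" --pt "-3 0 0 0 1" --pt "-4 0 0 0 1" --pt "0 0 0 0 1" --pt "0 0 0 0 1" --pt "0 0 0 0 1" --pt "0 0 0 0 1" --pt "0 0 0 0 1" --pt "0 0 0 0 1" --grip_force 35

```text
clock: 8.3
tcp_pos: [0.4006, 0.1698, 0.0866]
orientation: [0.284, 0.646, 0.31, -0.637]
wrist_force: [0.9, 0.3, -3.0]
finger_gap: 0.0616
```

Run:
```python
from h import *
go((.585,.114,.22))
w=snap('wrist','wrist4.png');b=snap('side');
c=b['pixels'][240:360,180:340]; cv2.imwrite('pics/side4.png',cv2.resize(c,(800,600),interpolation=cv2.INTER_CUBIC))
```

```text
pos [0.4006 0.1698 0.0866] x [-0.004  0.038 -0.999] y [ 0.763 -0.646 -0.027] z [-0.647 -0.762 -0.027] tool shift cm [-13.61  17.3   -8.03]
{'clock': np.float64(8.3), 'joint_pos': array([ 0.189,  0.142, -0.552,  0.873,  0.038,  2.463]), 'wrist_force': array([ 0.941,  0.311, -2.953]), 'finger_gap': np.float64(0.062)}
```

View pics/wrist4.png

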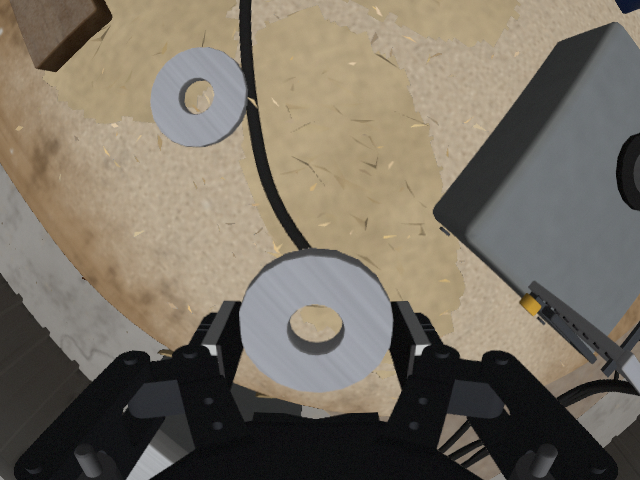

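View pics/side4.png

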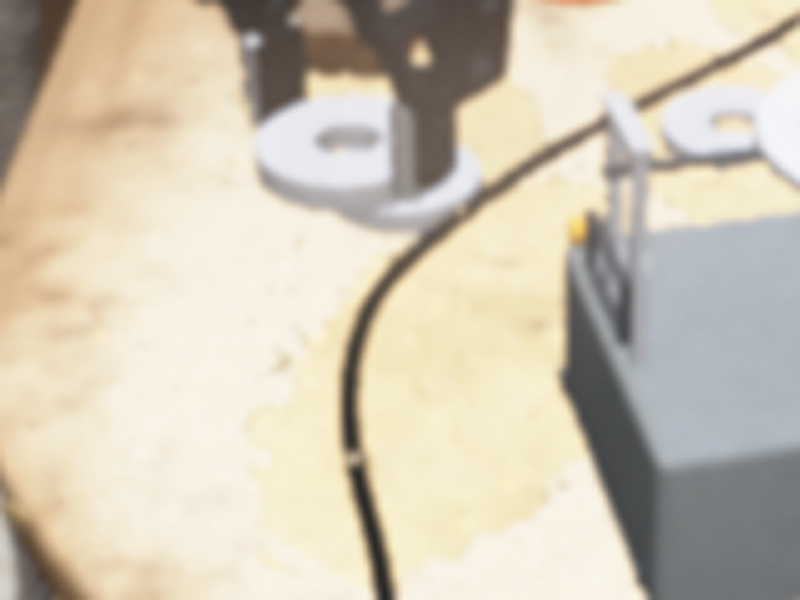

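```bash
cat >> h.py <<'E'
def ray_tool(p,uv,fish=True):
    t,R=tool(); o,d=ray(p,uv,fish); return R.T@(o-t),R.T@d
E
python3 - <<'E'
from h import *
w=snap('wrist')
g=w['pixels'].copy(); cv2.imwrite('pics/w5.png',cv2.resize(g[230:410,200:440],(800,600),interpolation=cv2.INTER_CUBIC))
def at(uv,x):
    o,d=ray_tool(w,uv); return (o+d*(x-o[0])/d[0])[1:]*1000
for nm,uv in {'Lbore':(288,324),'Rbore':(344,324),'topbore':(316,304.5),'L':(239.5,318),'R':(392.5,318),'bot':(316,392)}.items(): print(nm,at(uv,-.0135).round(1),at(uv,-.0155).round(1))
for r in models.outline_of('ring1',w)[:2]: 
    c,_=cv2.findContours(r['pixels'].astype(np.uint8),0,1); print(r['conf'],cv2.fitEllipse(max(c,key=len)))
for r in models.pinpoint('ring1',w)[:2]: print(r, at(r['location'],-.0015))
E
```

```text
Lbore [-11.2  -4.7] [-11.   -5.8]
Rbore [10.7 -4.7] [10.5 -5.8]
topbore [ -0.2 -13.3] [ -0.2 -14.3]
L [-30.3  -7. ] [-29.8  -8.1]
R [29.9 -7. ] [29.4 -8.1]
bot [-0.2 29.6] [-0.2 28. ]
0.97 ((199.4361114501953, 97.07842254638672), (94.7194595336914, 101.25502014160156), 34.915748596191406)
0.64 ((315.84490966796875, 320.1717834472656), (144.16201782226562, 154.65892028808594), 92.21456909179688)
{'location': [200.4, 98.4], 'conf': 0.92} [-44.18242178 -91.51354264]
{'location': [315.4, 321.0], 'conf': 0.6} [-0.48330658  0.36216897]
```

View pics/w5.png

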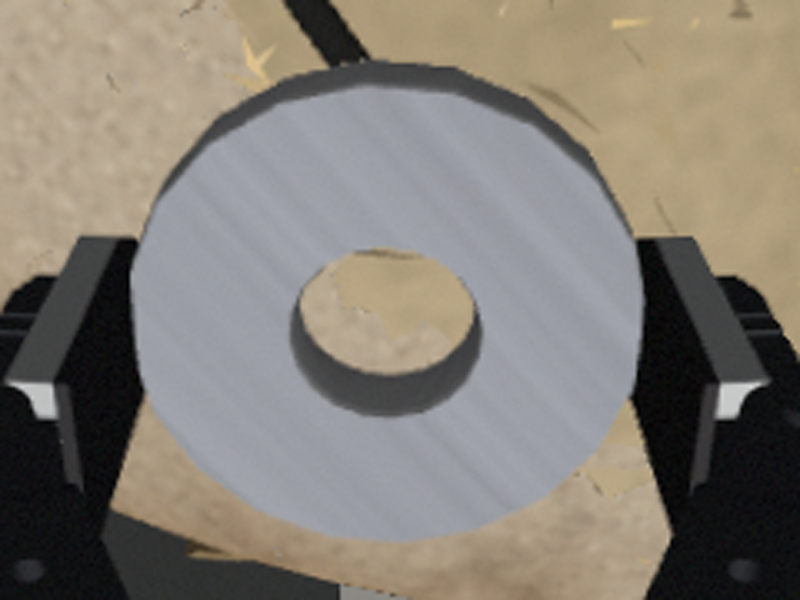

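Run:
```python
from h import *
w=snap('wrist')
def at(uv,x):
    o,d=ray_tool(w,uv); return (o+d*(x-o[0])/d[0])[1:]*1000
for x in (-.008,-.0105,-.0135):
  a=at((315.5,255.5),x);b=at((317,392),x);c=at((315.5,305),x);e=at((315.5,354.8),x)
  print(x,'outer',a[1],b[1],b[1]-a[1],(a[1]+b[1])/2,'bore',c[1],e[1],e[1]-c[1],(c[1]+e[1])/2)
```

```text
-0.008 outer -31.186302357397576 34.12598431653892 65.3122866739365 1.4698409795706713 bore -10.424966416685027 13.396253366812994 23.821219783498023 1.4856434750639833
-0.0105 outer -32.016906300426704 32.07081793831253 64.08772423873924 0.026955818942912657 bore -11.644831758942626 11.729755815012954 23.37458757395558 0.04246202803516397
-0.0135 outer -33.013631032061646 29.60461828444087 62.618249316502514 -1.7045063738103874 bore -13.108670169651733 9.729958752852902 22.838628922504633 -1.6893557083994155
```

Request:
servo_tool --pt "-4.6 0 0 0 1" --pt "-4.6 0.5 0 0 1" --pt "-4.5 2.8 -0.5 0 1" --pt "0 4 -0.7 0 1" --pt "0 4 -0.7 0 1" --pt "0 4 -0.7 0 1" --pt "0 2 -0.4 0 1" --pt "0 0 0 0 1" --pt "0 0 0 0 1" --pt "0 0 0 0 1"

```text
clock: 9.85
tcp_pos: [0.5517, 0.0762, 0.2201]
orientation: [0.285, 0.646, 0.31, -0.637]
wrist_force: [0.7, 0.7, -2.1]
finger_gap: 0.0615
```

Run:
```python
from h import *
go((.585,.114,.22))
w=snap('wrist','wrist6.png')
print(proj(w,(.585,.114,.1915),True))
for n in('pan_seat','marker_window','pointer'):
  for r in models.pinpoint(n,w)[:2]: print(n,r)
```

```text
pos [0.5517 0.0762 0.2201] x [-0.003  0.038 -0.999] y [ 0.763 -0.646 -0.027] z [-0.646 -0.763 -0.027] tool shift cm [ 0.15  0.1  -5.03]
{'clock': np.float64(9.85), 'joint_pos': array([-0.028,  0.282, -0.025,  1.269,  0.038,  2.246]), 'wrist_force': array([ 0.68 ,  0.665, -2.116]), 'finger_gap': np.float64(0.061)}
[320.26055767 192.14732839]
pan_seat {'location': [327.3, 190.9], 'conf': 0.64}
marker_window {'location': [247.8, 281.7], 'conf': 0.83}
pointer {'location': [234.9, 301.6], 'conf': 0.63}
pointer {'location': [314.2, 319.0], 'conf': 0.35}
```

View pics/wrist6.png

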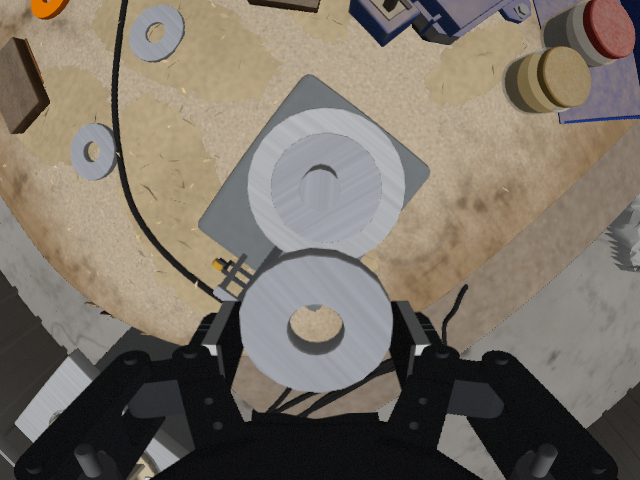

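Run:
```python
import cv2
a=cv2.imread('pics/wrist6.png'); c=a[150:225,270:370]
g=cv2.cvtColor(c,6); g=cv2.createCLAHE(4,(4,4)).apply(g)
cv2.imwrite('pics/sp6.png',cv2.resize(g,(800,600),interpolation=cv2.INTER_CUBIC))
```

```text
(no output)
```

View pics/sp6.png

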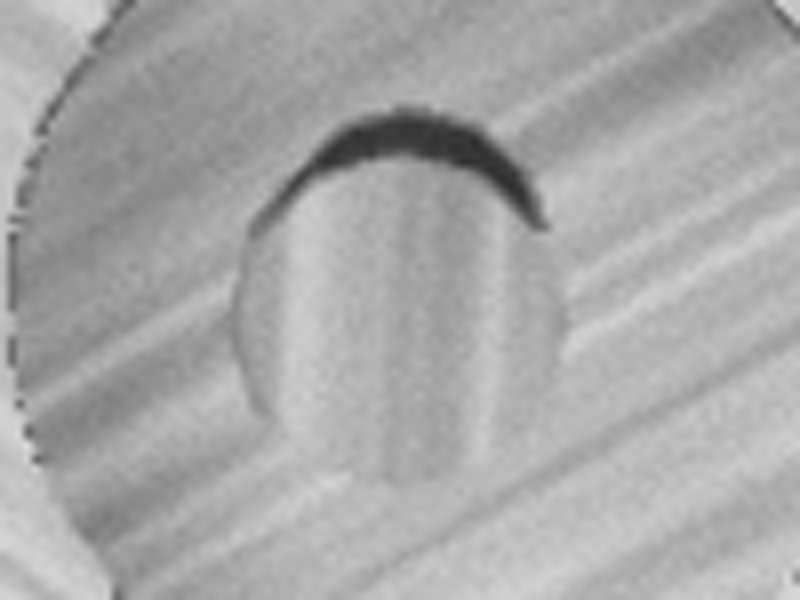

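Run:
```python
from h import *
w=pickle.load(open('cams.pkl','rb'))['w']; 
w=snap('wrist'); t,R=tool()
for z in (.190,.1915,.193):
  c=onz(ray(w,(320.2,190.1),True),z); l=onz(ray(w,(299.6,190.1),True),z); r=onz(ray(w,(340.9,190.1),True),z)
  print(z,c.round(4),'diam',np.linalg.norm(l-r).round(4),'tool',(R.T@(c-t)*1000).round(2))
# held ring bore in world, at various tool x
for x in (-.0105,-.0135):
  pts=[]
  for uv in ((315.5,305),(315.5,354.8)):
    o,d=ray_tool(w,uv); pts.append(o+d*(x-o[0])/d[0])
  print(x,(np.mean(pts,0)*1000).round(2))
```

```text
0.19 [0.586  0.1144 0.19  ] diam 0.0194 tool [ 31.6    1.65 -50.27]
0.1915 [0.5861 0.1145 0.1915] diam 0.0192 tool [ 30.11   1.63 -50.49]
0.193 [0.5862 0.1147 0.193 ] diam 0.019 tool [ 28.62   1.61 -50.71]
-0.0105 [-10.5   -0.54   0.07]
-0.0135 [-13.5   -0.54  -1.66]
```

Request:
servo_tool --pt "0 0.05 -1.5 0 1" --pt "0 0.05 -1.5 0 1" --pt "0 0.05 -1.5 0 1" --pt "0.5 0.05 -0.48 0 1" --pt "1 0 0 0 1" --pt "1 0 0 0 1" --pt "0 0 0 0 1" --pt "0 0 0 0 1" --pt "0 0 0 0 1" --pt "0 0 0 0 1"

```text
clock: 11.35
tcp_pos: [0.5864, 0.1132, 0.1967]
orientation: [0.285, 0.646, 0.31, -0.637]
wrist_force: [-0.1, -0.6, -2.4]
finger_gap: 0.0613
```

Run:
```python
from h import *
go((.5861,.1145,.1915))
w=snap('wrist','wrist7.png')
cv2.imwrite('pics/w7.png',cv2.resize(w['pixels'][230:410,200:440],(800,600),interpolation=cv2.INTER_CUBIC))
f=np.mean([st()['wrist_force'] for _ in range(5)],0); print(f)
# predicted spindle top outline
print(proj(w,(.5861,.1145,.1915),True))
```

```text
pos [0.5864 0.1132 0.1967] x [-0.002  0.038 -0.999] y [ 0.763 -0.646 -0.026] z [-0.647 -0.762 -0.028] tool shift cm [ 0.53 -0.1  -0.07]
{'clock': np.float64(11.35), 'joint_pos': array([0.037, 0.365, 0.035, 1.241, 0.038, 2.311]), 'wrist_force': array([-0.106, -0.645, -2.361]), 'finger_gap': np.float64(0.061)}
[ 0.472739    1.16568447 -2.13227513]
[314.19288709 311.67123122]
```

View pics/w7.png

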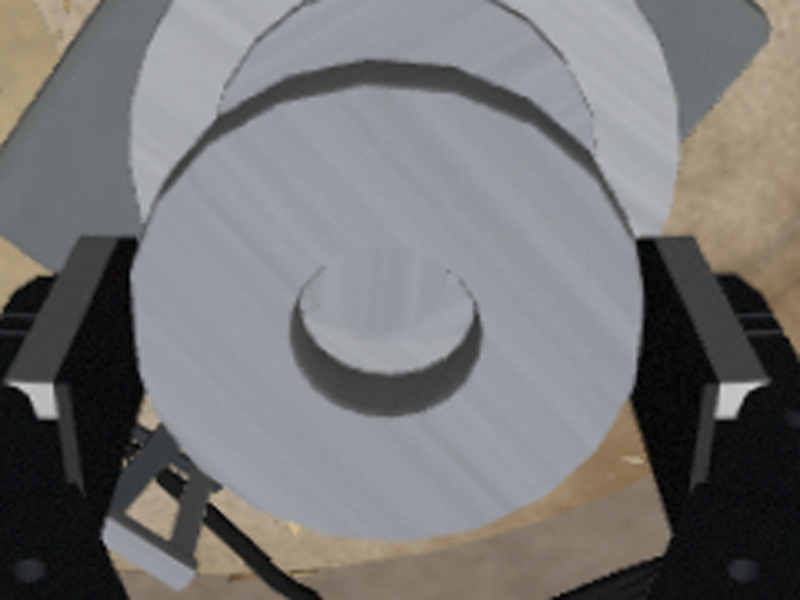

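Run:
```python
import cv2
a=cv2.imread('pics/wrist7.png'); c=a[297:360,275:359]
g=cv2.cvtColor(c,6); g=cv2.createCLAHE(4,(3,3)).apply(g)
cv2.imwrite('pics/sp7.png',cv2.resize(g,(800,600),interpolation=cv2.INTER_CUBIC))
```

```text
(no output)
```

View pics/sp7.png

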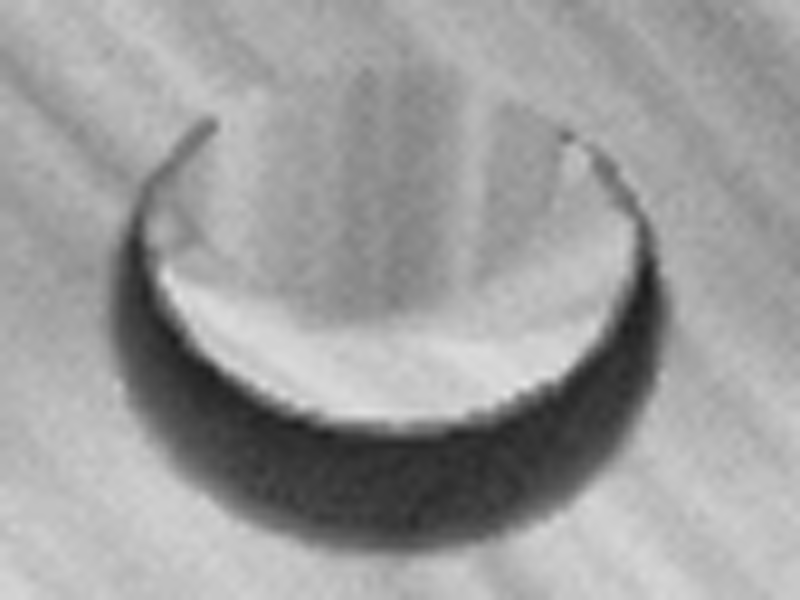

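Run:
```python
import cv2,numpy as np
a=cv2.imread('pics/wrist7.png'); c=a[300:346,284:348].astype(float).mean(2)
c=cv2.GaussianBlur(c,(0,0),0.7)
g=np.clip((c-135)/(215-135)*255,0,255).astype(np.uint8)
print(np.percentile(c,[5,25,50,75,95]))
g=cv2.resize(g,(768,552),interpolation=cv2.INTER_CUBIC)
cv2.imwrite('pics/sp7b.png',cv2.applyColorMap(g,cv2.COLORMAP_JET))
```

```text
[ 65.36928627 150.6701949  154.89883507 157.7494969  164.34816373]
```

View pics/sp7b.png

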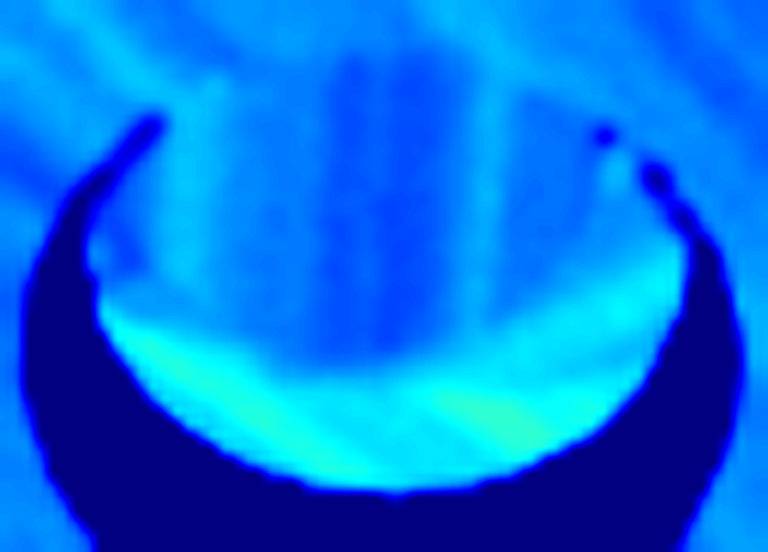

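```bash
cat >> h.py <<'E'
from scipy.optimize import least_squares
def fitc(w,pts,plane,r,guess):
    # plane: function (a,b)->3D pt in tool ; returns centre in tool yz
    pass
def rays_tool(w,pts): return [ray_tool(w,p) for p in pts]
def fit_world(w,pts,z,r):
    P=np.array([onz(ray(w,p,True),z)[:2] for p in pts])
    f=lambda c:np.hypot(*(P-c[:2]).T)-r
    s=least_squares(f,P.mean(0)); return s.x,s.fun
def fit_tool(w,pts,x,r):
    P=[]
    for p in pts:
        o,d=ray_tool(w,p); P.append((o+d*(x-o[0])/d[0])[1:])
    P=np.array(P); s=least_squares(lambda c:np.hypot(*(P-c).T)-r,P.mean(0)); return s.x,s.fun
E
python3 - <<'E'
from h import *
w=snap('wrist'); t,R=tool()
sp=[(313.2,330.8),(334,312.5),(325.7,325.8),(305.7,329.2),(295.7,325)]
bo=[(291.9,325),(316.9,340.8),(341.5,322.5),(309,340.4),(325.7,340),(334,335),(298.2,334.2)]
top=[(287,326),(344.6,326),(315.5,305),(315.5,354.8)]
for z in (.1890,.1915,.193):
  c,e=fit_world(w,sp,z,.010); q=R.T@(np.array([*c,z])-t); print(z,c.round(4),(e*1e3).round(2),'tool',(q*1e3).round(2))
for x in (-.003,-.0015,0,.0015,.003):
  c,e=fit_tool(w,bo,x,.01125);print(x,(c*1e3).round(2),(e*1e3).round(2))
  c,e=fit_tool(w,top,x-.012,.01125);print('   top',(c*1e3).round(2),(e*1e3).round(2))
E
```

```text
0.189 [0.5845 0.1148] [ 0.17  0.15 -0.11 -0.27  0.23] tool [ 7.68 -2.2   0.25]
0.1915 [0.5854 0.1158] [ 0.2   0.07 -0.08 -0.26  0.15] tool [ 5.22 -2.24 -1.2 ]
0.193 [0.586  0.1164] [ 0.22  0.02 -0.06 -0.26  0.1 ] tool [ 3.75 -2.27 -2.07]
-0.003 [ 0.03 -1.74] [-0.34 -0.07 -0.45  0.19  0.26 -0.05 -0.17]
   top [-0.26 -2.52] [0.11 0.11 0.02 0.06]
-0.0015 [ 0.04 -0.79] [-0.26 -0.1  -0.37  0.17  0.24 -0.05 -0.15]
   top [-0.26 -1.68] [0.24 0.24 0.13 0.22]
0 [0.05 0.16] [-0.18 -0.13 -0.28  0.15  0.22 -0.04 -0.13]
   top [-0.25 -0.83] [0.37 0.37 0.24 0.38]
0.0015 [0.06 1.11] [-0.1  -0.16 -0.19  0.13  0.2  -0.03 -0.11]
   top [-0.25  0.01] [0.5  0.51 0.35 0.53]
0.003 [0.07 2.06] [-0.02 -0.18 -0.1   0.11  0.19 -0.02 -0.09]
   top [-0.25  0.85] [0.63 0.64 0.46 0.69]
```

Request:
servo_tool --pt "0.1 -0.1 -0.04 0 1" --pt "0.15 -0.1 -0.04 0 1" --pt "0 0 0 0 1" --pt "0 0 0 0 1" --pt "0 0 0 0 1" --pt "0 0 0 0 1" --pt "0 0 0 0 1" --pt "0 0 0 0 1" --pt "0 0 0 0 1" --pt "0 0 0 0 1"

```text
clock: 12.7
tcp_pos: [0.5852, 0.1153, 0.1939]
orientation: [0.284, 0.646, 0.31, -0.637]
wrist_force: [-0.1, -0.2, -2.9]
finger_gap: 0.0615
```

```bash
cat >> h.py <<'E'
def bore(fn,box=(284,300,64,46),lo=135,hi=175):
    w=snap('wrist',fn+'.png'); x,y,W,H=box
    c=cv2.GaussianBlur(w['pixels'][y:y+H,x:x+W].astype(float).mean(2),(0,0),0.6)
    g=np.clip((c-lo)/(hi-lo)*255,0,255).astype(np.uint8)
    cv2.imwrite('pics/'+fn+'b.png',cv2.applyColorMap(cv2.resize(g,(W*12,H*12),interpolation=cv2.INTER_CUBIC),cv2.COLORMAP_JET)); return w
E
python3 - <<'E'
from h import *
go((.5861,.1145,.1915)); bore('wrist8')
E
```

```text
pos [0.5852 0.1153 0.1939] x [-0.003  0.038 -0.999] y [ 0.763 -0.646 -0.027] z [-0.647 -0.762 -0.027] tool shift cm [0.23 0.12 0.01]
{'clock': np.float64(12.7), 'joint_pos': array([0.041, 0.365, 0.028, 1.235, 0.038, 2.315]), 'wrist_force': array([-0.117, -0.199, -2.922]), 'finger_gap': np.float64(0.062)}
```

View pics/wrist8b.png

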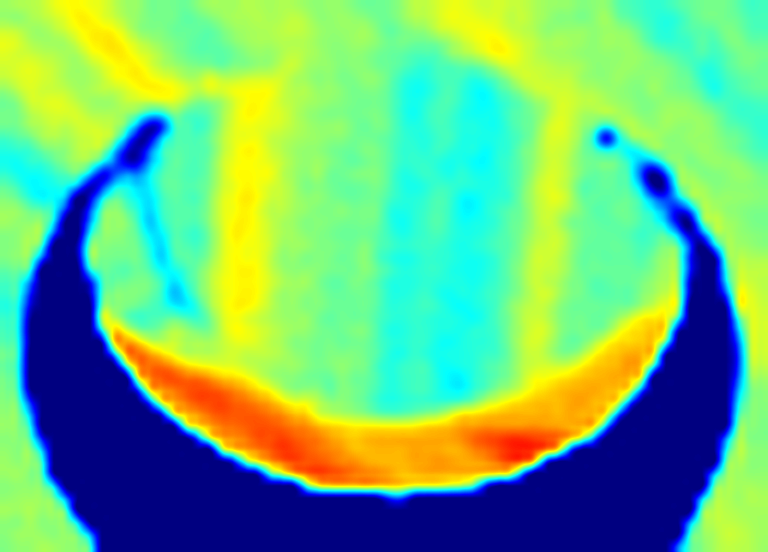

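Run:
```python
from h import *
w=snap('wrist'); t,R=tool()
C=lambda L:[(284+x/12-.46,300+y/12-.46) for x,y in L]
sp=C([(140,170),(150,215),(178,295),(310,405),(400,420),(500,398),(590,348)])
bo=C([(95,300),(395,490),(690,270),(300,485),(500,480),(600,420),(170,410)])
for n,s in (('all',sp),('noleft',sp[3:])):
 for z in (.1885,.1915):
  c,e=fit_world(w,s,z,.010); q=R.T@(np.array([*c,z])-t); print(n,z,c.round(4),(e*1e3).round(2),'tool',(q*1e3).round(2))
for x in (-.003,-.0015,0,.0015):
  c,e=fit_tool(w,bo,x,.01125);print(x,(c*1e3).round(2),(e*1e3).round(2))
```

```text
all 0.1885 [0.5851 0.1145] [-0.05 -0.26 -0.05  0.27  0.18 -0.2  -0.25] tool [5.34 0.53 0.81]
all 0.1915 [0.5863 0.1157] [-0.14 -0.29 -0.03  0.33  0.22 -0.21 -0.36] tool [ 2.39  0.63 -0.97]
noleft 0.1885 [0.5846 0.1147] [-0.01  0.07 -0.1   0.05] tool [5.36 0.   0.92]
noleft 0.1915 [0.5857 0.116 ] [-0.03  0.08 -0.09  0.03] tool [ 2.4  -0.06 -0.84]
-0.003 [-0.22 -2.03] [-0.35 -0.05 -0.46  0.19  0.25 -0.06 -0.17]
-0.0015 [-0.21 -1.08] [-0.27 -0.08 -0.37  0.17  0.23 -0.05 -0.15]
0 [-0.2  -0.13] [-0.2  -0.11 -0.29  0.15  0.21 -0.04 -0.14]
0.0015 [-0.2   0.81] [-0.11 -0.14 -0.2   0.14  0.19 -0.03 -0.12]
```

Request:
servo_tool --pt "0.1 0.03 -0.03 0 1" --pt "0.1 0 0 0 1" --pt "0.1 0 0 0 1" --pt "0.1 0.01 0.01 0 1" --pt "0.1 0 0 0 1" --pt "0.1 0 0 0 1" --pt "0.1 0.01 0.01 0 1" --pt "0.1 0 0 0 1" --pt "0 0 0 0 1" --pt "0 0 0 0 1"

```text
clock: 14.05
tcp_pos: [0.5857, 0.1153, 0.1859]
orientation: [0.284, 0.646, 0.31, -0.637]
wrist_force: [-0.3, -0.8, -3.0]
finger_gap: 0.0614
```

Run:
```python
from h import *
go((.5861,.1145,.1915)); w=bore('wrist9',(240,240,60,1))
cv2.imwrite('pics/w9.png',cv2.resize(w['pixels'][230:410,200:440],(800,600),interpolation=cv2.INTER_CUBIC))
F=[]
for _ in range(4): snap('wrist'); F.append(st()['wrist_force'])
print(np.mean(F,0),np.std(F,0))
```

```text
pos [0.5857 0.1153 0.1859] x [-0.003  0.038 -0.999] y [ 0.763 -0.646 -0.027] z [-0.647 -0.762 -0.027] tool shift cm [-0.57  0.07  0.02]
{'clock': np.float64(14.05), 'joint_pos': array([0.041, 0.369, 0.014, 1.217, 0.038, 2.315]), 'wrist_force': array([-0.257, -0.789, -2.963]), 'finger_gap': np.float64(0.061)}
[-0.31852434  0.25429011 -2.75828829] [0.11219802 0.4807375  0.514856  ]
```

View pics/w9.png

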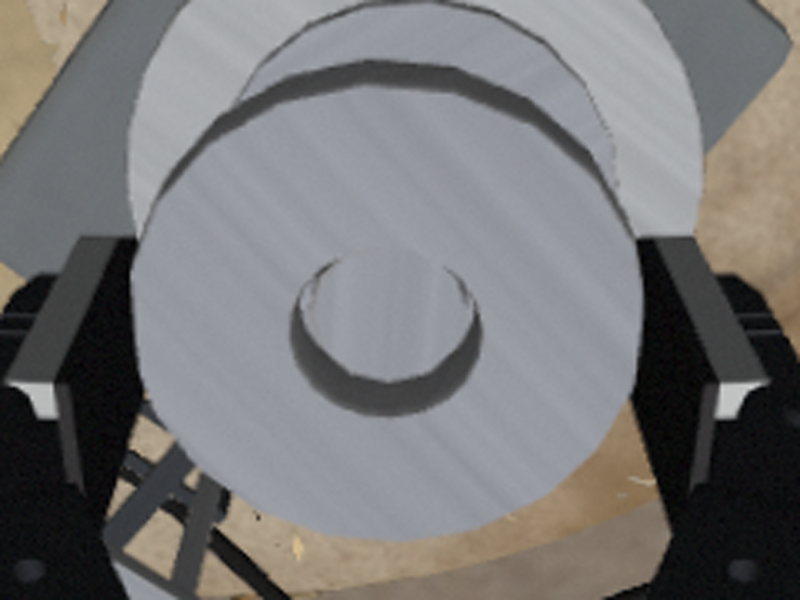

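Request:
servo_tool --pt "0.4 0.01 0.01 0 1" --pt "0.4 0.01 0.01 0 1" --pt "0.4 0.01 0.01 0 1" --pt "0 0 0 0 1" --pt "0 0 0 0 1" --pt "0 0 0 0 1" --pt "0 0 0 0 1" --pt "0 0 0 0 1" --pt "0 0 0 0 1" --pt "0 0 0 0 1"

```text
clock: 15.55
tcp_pos: [0.5856, 0.1153, 0.1739]
orientation: [0.284, 0.646, 0.31, -0.637]
wrist_force: [0.3, -0.1, -3.2]
finger_gap: 0.0614
```

```bash
cat >> h.py <<'E'
def look(fn):
    go((.5861,.1145,.1915)); w=snap('wrist'); 
    cv2.imwrite('pics/'+fn,cv2.resize(w['pixels'][230:410,200:440],(800,600),interpolation=cv2.INTER_CUBIC))
    F=[st()['wrist_force']]
    for _ in range(3): snap('wrist'); F.append(st()['wrist_force'])
    print('F',np.mean(F,0).round(2))
E
python3 -c "
from h import *
look('w10.png')"
```

```text
pos [0.5856 0.1153 0.1739] x [-0.003  0.038 -0.999] y [ 0.763 -0.646 -0.027] z [-0.647 -0.762 -0.027] tool shift cm [-1.77  0.04 -0.01]
{'clock': np.float64(15.55), 'joint_pos': array([ 0.041,  0.375, -0.008,  1.19 ,  0.038,  2.315]), 'wrist_force': array([ 0.318, -0.119, -3.231]), 'finger_gap': np.float64(0.061)}
F [-0.17 -0.03 -2.6 ]
```

View pics/w10.png

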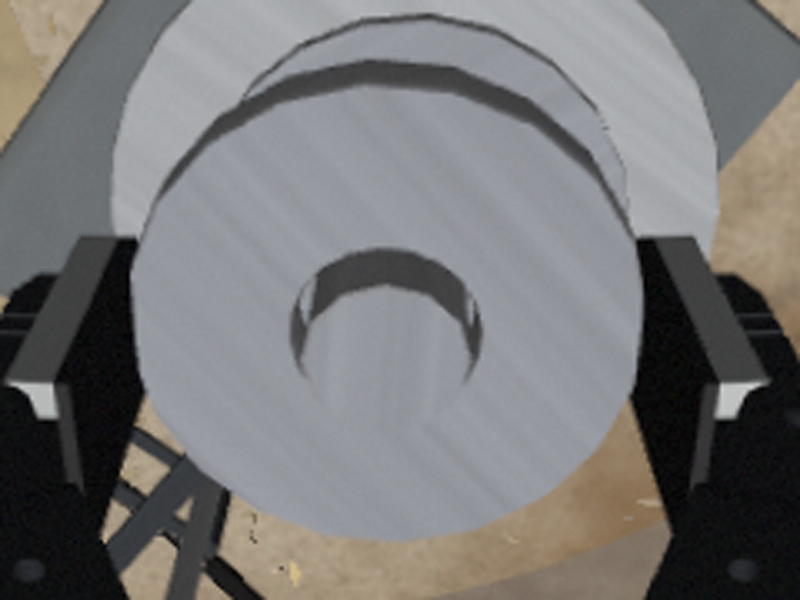

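Request:
servo_tool --pt "0.5 0.01 0.01 0 1" --pt "0.5 0.01 0.01 0 1" --pt "0.5 0.01 0.02 0 1" --pt "0.5 0.01 0.01 0 1" --pt "0.4 0.01 0.01 0 1" --pt "0.2 0 0 0 1" --pt "0 0 0 0 1" --pt "0 0 0 0 1" --pt "0 0 0 0 1" --pt "0 0 0 0 1"

```text
clock: 17.0
tcp_pos: [0.5856, 0.1156, 0.148]
orientation: [0.284, 0.646, 0.31, -0.637]
wrist_force: [0.3, 0.5, -2.4]
finger_gap: 0.0613
```

```bash
python3 -c "
from h import *
look('w11.png')
b=snap('side'); cv2.imwrite('pics/s11.png',cv2.resize(b['pixels'][200:350,260:420],(800,600),interpolation=2))"
```

```text
pos [0.5856 0.1156 0.148 ] x [-0.003  0.038 -0.999] y [ 0.763 -0.646 -0.027] z [-0.647 -0.762 -0.027] tool shift cm [-4.35 -0.01 -0.07]
{'clock': np.float64(17.0), 'joint_pos': array([ 0.041,  0.388, -0.053,  1.131,  0.038,  2.315]), 'wrist_force': array([ 0.35 ,  0.502, -2.373]), 'finger_gap': np.float64(0.061)}
F [ 0.3  -0.16 -2.62]
```

View pics/w11.png

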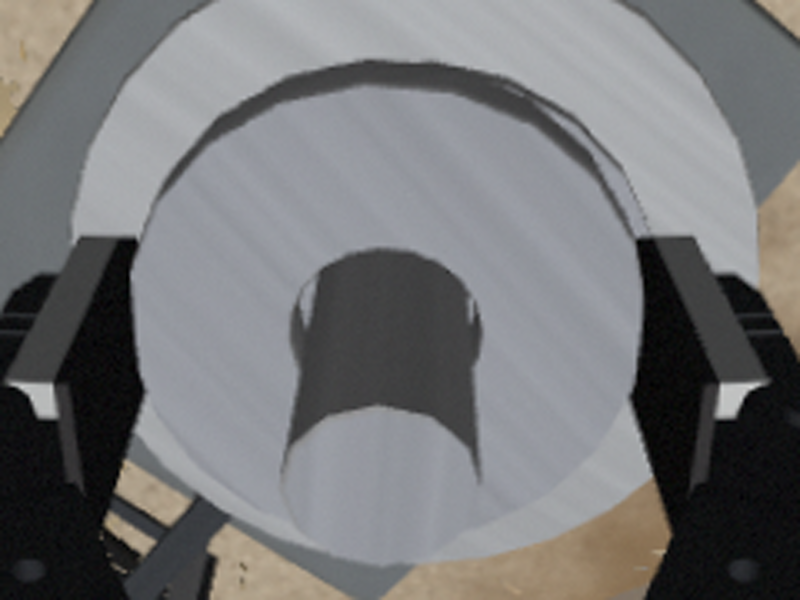

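View pics/s11.png

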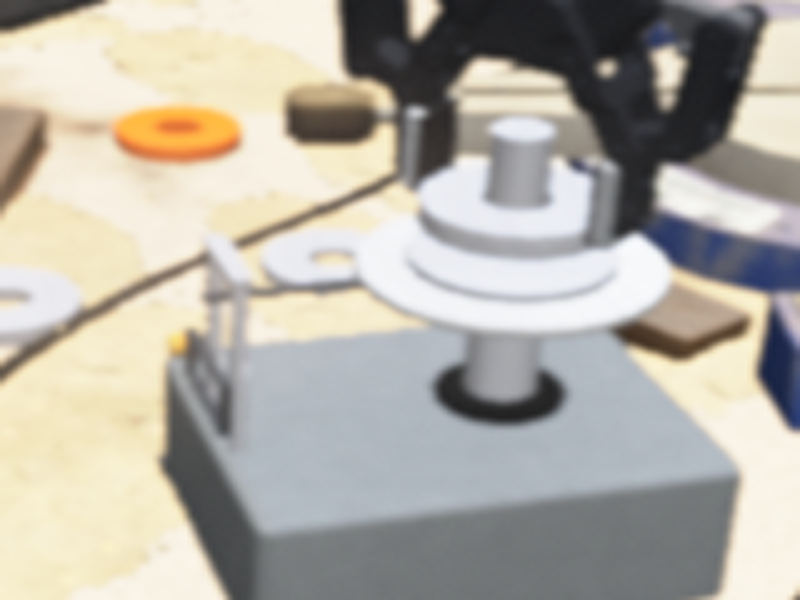

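Request:
servo_tool --pt "0.3 0.01 0.01 0 1" --pt "0.3 0.01 0.01 0 1" --pt "0.3 0.01 0.01 0 1" --pt "0.3 0.01 0.01 0 1" --pt "0.3 0.01 0.01 0 1" --pt "0.3 0 0 0 1" --pt "0.1 0 0 0 1" --pt "0 0 0 0 1" --pt "0 0 0 0 1" --pt "0 0 0 0 1"

```text
clock: 18.5
tcp_pos: [0.5856, 0.1155, 0.129]
orientation: [0.284, 0.646, 0.31, -0.637]
wrist_force: [-1.3, -0.5, -0.6]
finger_gap: 0.061
```

```bash
python3 -c "
from h import *
look('w12.png')
b=snap('side'); cv2.imwrite('pics/s12.png',cv2.resize(b['pixels'][200:350,260:420],(800,600),interpolation=2))"
```

```text
pos [0.5856 0.1155 0.129 ] x [-0.003  0.038 -0.999] y [ 0.763 -0.646 -0.027] z [-0.647 -0.762 -0.027] tool shift cm [-6.25 -0.06 -0.12]
{'clock': np.float64(18.5), 'joint_pos': array([ 0.041,  0.4  , -0.084,  1.088,  0.038,  2.315]), 'wrist_force': array([-1.295, -0.524, -0.637]), 'finger_gap': np.float64(0.061)}
F [-1.15 -0.66 -0.16]
```

View pics/s12.png

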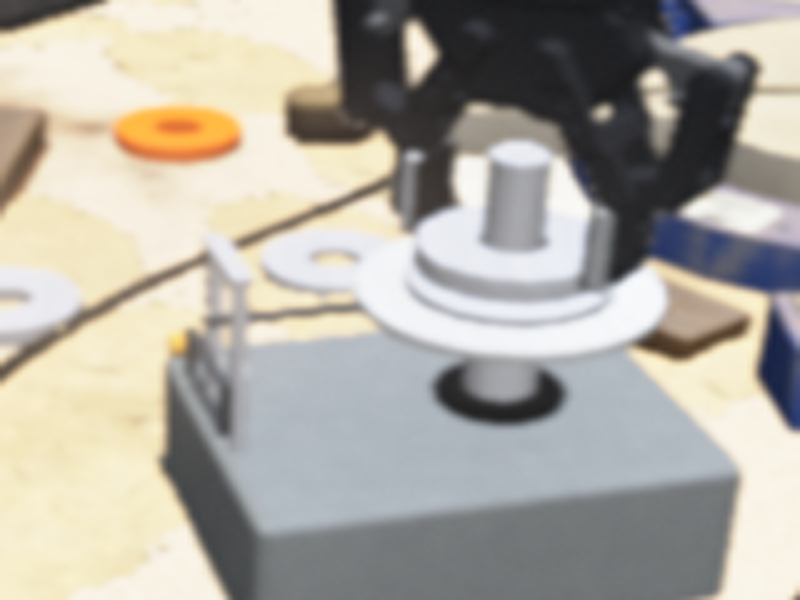

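Request:
servo_tool --pt "0 0 0 0 0.5" --pt "0 0 0 0 0" --pt "0 0 0 0 -0.5" --pt "0 0 0 0 -1" --pt "0 0 0 0 -1" --pt "0 0 0 0 -1" --pt "-1 -0.03 -0.03 0 -1" --pt "-2 -0.05 -0.05 0 -1" --pt "-2.5 -0.06 -0.06 0 -1" --pt "-2.5 -0.06 -0.06 0 -1"

```text
clock: 20.0
tcp_pos: [0.5856, 0.1154, 0.2104]
orientation: [0.285, 0.646, 0.31, -0.637]
wrist_force: [-0.0, 0.3, -0.2]
finger_gap: 0.0854
```

```bash
python3 -c "
from h import *
go((.412,.2955,.11))
w=snap('wrist','wrist13.png')
b=snap('side'); cv2.imwrite('pics/s13.png',cv2.resize(b['pixels'][200:350,260:420],(800,600),interpolation=2))"
```

```text
pos [0.5856 0.1154 0.2104] x [-0.002  0.038 -0.999] y [ 0.763 -0.646 -0.026] z [-0.647 -0.762 -0.028] tool shift cm [ 10.76 -24.62  -2.22]
{'clock': np.float64(20.0), 'joint_pos': array([0.041, 0.36 , 0.06 , 1.272, 0.038, 2.315]), 'wrist_force': array([-0.005,  0.256, -0.203]), 'finger_gap': np.float64(0.085)}
```

View pics/s13.png

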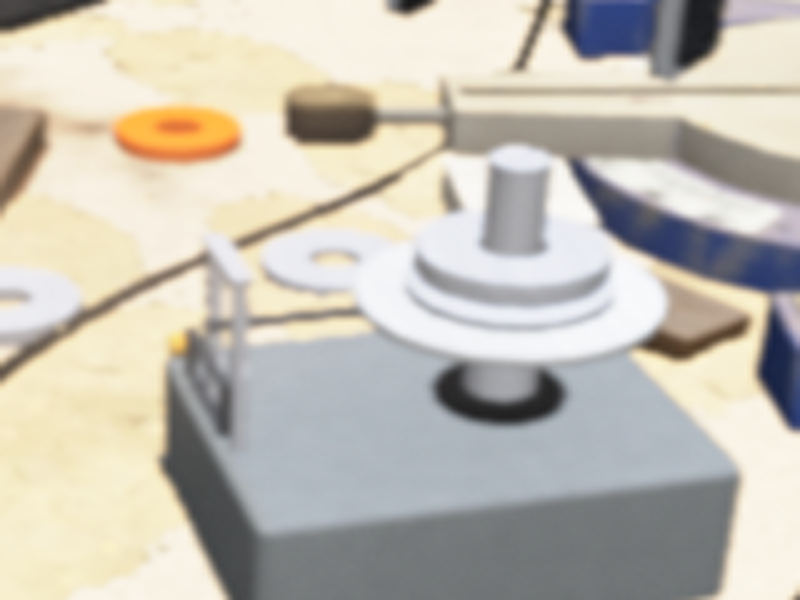

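View pics/wrist13.png

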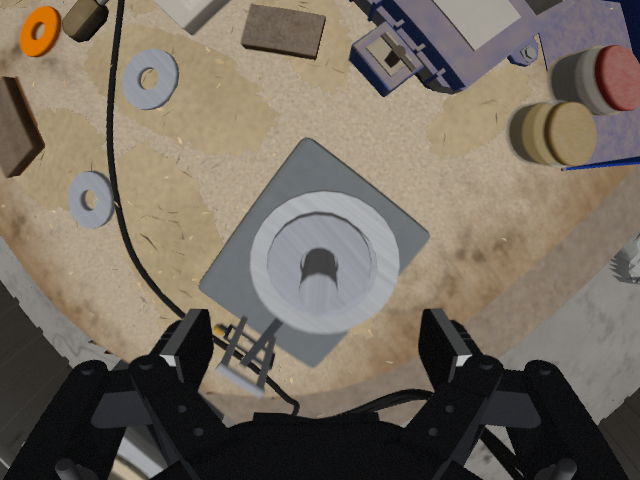

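Request:
servo_tool --pt "0 -4 -0.4 0 -1" --pt "0 -5 -0.5 0 -1" --pt "0 -5 -0.5 0 -1" --pt "2 -5 -0.5 0 -1" --pt "2.5 -4 -0.4 0 -1" --pt "3 -1.8 -0.1 0 -1" --pt "3 0 0 0 -1" --pt "0 0 0 0 -1" --pt "0 0 0 0 -1" --pt "0 0 0 0 -1"

```text
clock: 21.35
tcp_pos: [0.4129, 0.2981, 0.1126]
orientation: [0.284, 0.647, 0.31, -0.636]
wrist_force: [0.3, 0.3, -0.0]
finger_gap: 0.0853
```

Run:
```python
from h import *
go((.412,.298,-.0015))
w=snap('wrist','wrist14.png')
for r in models.pinpoint('ring1',w)[:2]: print(np.round(r['location'],1),r['conf'],onz(ray(w,r['location'],True),0))
for r in models.outline_of('ring1',w)[:2]:
    c,_=cv2.findContours(r['pixels'].astype(np.uint8),0,1);e=cv2.fitEllipse(max(c,key=len)); print(e,onz(ray(w,e[0],True),.010))
cv2.imwrite('pics/w14.png',cv2.resize(w['pixels'][180:360,200:440],(800,600)))
```

```text
pos [0.4129 0.2981 0.1126] x [-0.001  0.039 -0.999] y [ 0.762 -0.647 -0.026] z [-0.647 -0.762 -0.029] tool shift cm [11.41  0.24  0.4 ]
{'clock': np.float64(21.35), 'joint_pos': array([ 0.446,  0.241, -0.354,  0.959,  0.036,  2.721]), 'wrist_force': array([ 0.343,  0.273, -0.027]), 'finger_gap': np.float64(0.085)}
[319.5 246.2] 0.69 [0.41344417 0.299462   0.        ]
((435.18804931640625, 81.99888610839844), (86.57732391357422, 92.6843490600586), 131.13229370117188) [0.5481824  0.33865226 0.01      ]
((203.89480590820312, 4.23017692565918), (10.378521919250488, 57.734352111816406), 89.42903900146484) [0.46617729 0.48519019 0.01      ]
```

View pics/wrist14.png

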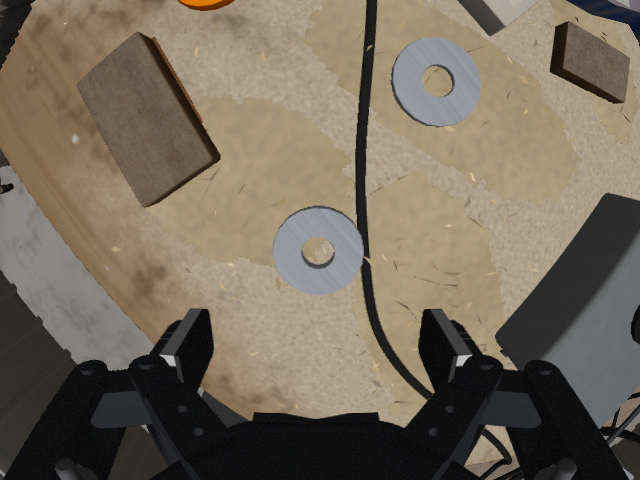

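Request:
servo_tool --pt "3 0.06 0.06 0 -1" --pt "3 0.06 0.06 0 -1" --pt "3 0.06 0.06 0 -1" --pt "2.2 0.05 0.07 0 -1" --pt "0 0 0 0 0.2" --pt "0 0 0 0 1" --pt "0 0 0 0 1" --pt "0 0 0 0 1" --pt "0 0 0 0 1" --pt "0 0 0 0 1"

```text
clock: 22.75
tcp_pos: [0.4118, 0.299, -0.0002]
orientation: [0.284, 0.647, 0.31, -0.636]
wrist_force: [-1.0, -0.9, 3.5]
finger_gap: 0.0612
```

Request:
servo_tool --pt "-0.5 -0.01 -0.01 0 1" --pt "-1.5 -0.03 -0.03 0 1" --pt "-4 -0.1 -0.1 0 1" --pt "-5 -0.1 -0.1 0 1" --pt "-5 0 0 0 1" --pt "-4 0 0 0 1" --pt "0 0 0 0 1" --pt "0 0 0 0 1" --pt "0 0 0 0 1" --pt "0 0 0 0 1"

```text
clock: 24.0
tcp_pos: [0.4109, 0.2942, 0.1979]
orientation: [0.284, 0.645, 0.31, -0.638]
wrist_force: [-0.8, 0.2, -2.6]
finger_gap: 0.0614
```

Run:
```python
from h import *
go((.553,.075,.215))
w=snap('wrist','wrist15.png')
cv2.imwrite('pics/w15.png',cv2.resize(w['pixels'][230:410,200:440],(800,600),interpolation=2))
```

```text
pos [0.4109 0.2942 0.1979] x [-0.006  0.037 -0.999] y [ 0.763 -0.646 -0.028] z [-0.647 -0.762 -0.025] tool shift cm [-2.6  24.95  7.48]
{'clock': np.float64(24.0), 'joint_pos': array([ 0.441,  0.18 , -0.212,  1.168,  0.036,  2.715]), 'wrist_force': array([-0.802,  0.241, -2.64 ]), 'finger_gap': np.float64(0.061)}
```

View pics/w15.png

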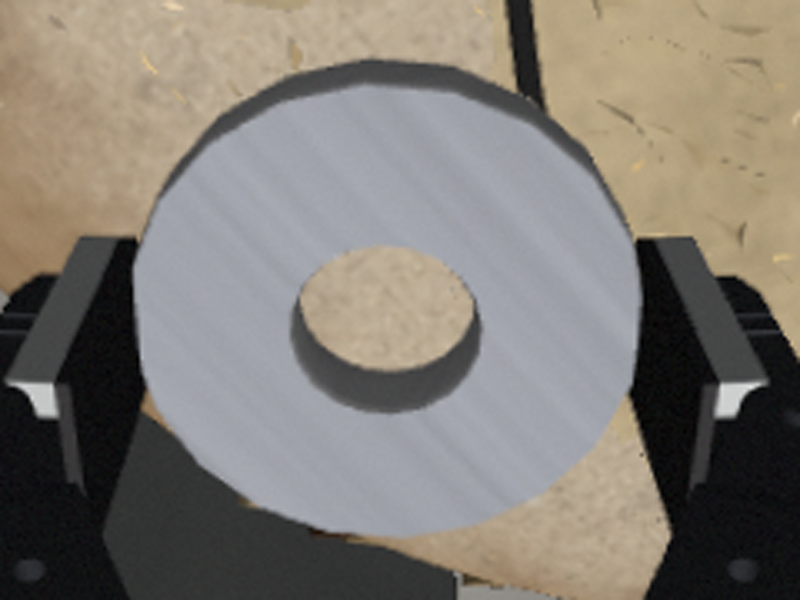

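Request:
servo_tool --pt "-0.4 4 0.3 0 1" --pt "0 5 0.5 0 1" --pt "0 5 0.5 0 1" --pt "0 5 0.5 0 1" --pt "0 4 0.4 0 1" --pt "0 1.9 0.12 0 1" --pt "0 0 0 0 1" --pt "0 0 0 0 1" --pt "0 0 0 0 1" --pt "0 0 0 0 1"

```text
clock: 25.3
tcp_pos: [0.5861, 0.1167, 0.1962]
orientation: [0.285, 0.646, 0.31, -0.637]
wrist_force: [0.4, 0.1, -2.6]
finger_gap: 0.061
```

Run:
```python
from h import *
go((.5857,.1153,.185))
w=snap('wrist','wrist16.png')
cv2.imwrite('pics/w16.png',cv2.resize(w['pixels'][230:410,200:440],(800,600),interpolation=2))
```

```text
pos [0.5861 0.1167 0.1962] x [-0.003  0.038 -0.999] y [ 0.764 -0.645 -0.027] z [-0.646 -0.763 -0.027] tool shift cm [1.11 0.09 0.16]
{'clock': np.float64(25.3), 'joint_pos': array([0.043, 0.367, 0.035, 1.241, 0.038, 2.316]), 'wrist_force': array([ 0.392,  0.068, -2.613]), 'finger_gap': np.float64(0.061)}
```

View pics/w16.png

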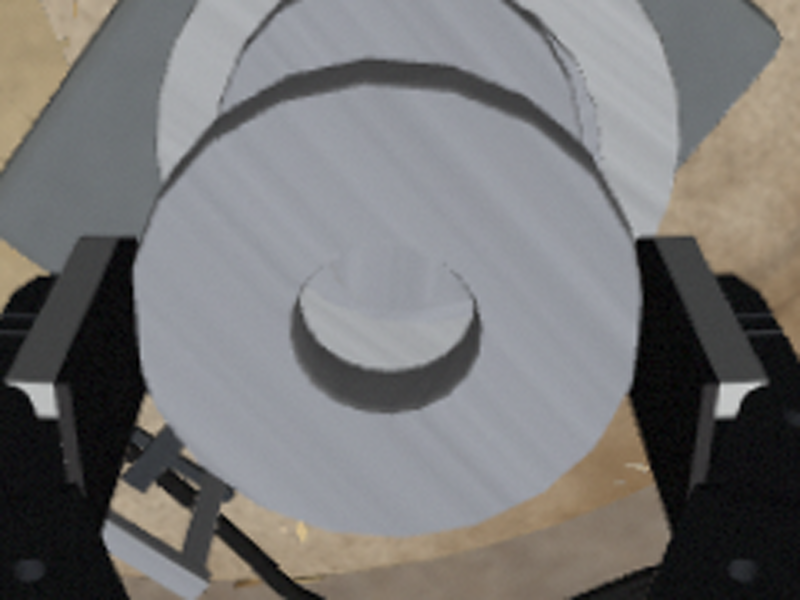

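Request:
servo_tool --pt "0.4 0.03 0.06 0 1" --pt "0.4 0.03 0.06 0 1" --pt "0.3 0.03 0.04 0 1" --pt "0 0 0 0 1" --pt "0 0 0 0 1" --pt "0 0 0 0 1" --pt "0 0 0 0 1" --pt "0 0 0 0 1" --pt "0 0 0 0 1" --pt "0 0 0 0 1"

```text
clock: 26.6
tcp_pos: [0.5863, 0.1144, 0.1849]
orientation: [0.284, 0.646, 0.31, -0.637]
wrist_force: [-0.0, -0.5, -2.9]
finger_gap: 0.0614
```

Run:
```python
from h import *
go((.5857,.1153,.18)); bore('wrist17')
```

```text
pos [0.5863 0.1144 0.1849] x [-0.003  0.038 -0.999] y [ 0.763 -0.646 -0.027] z [-0.647 -0.762 -0.027] tool shift cm [ 0.49 -0.09 -0.01]
{'clock': np.float64(26.6), 'joint_pos': array([0.039, 0.371, 0.014, 1.215, 0.038, 2.313]), 'wrist_force': array([-0.039, -0.499, -2.903]), 'finger_gap': np.float64(0.061)}
```

View pics/wrist17b.png

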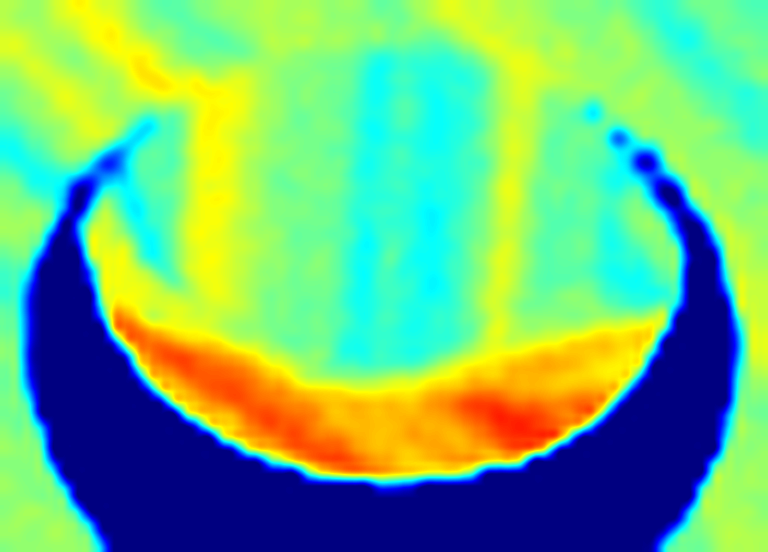

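Request:
servo_tool --pt "0.1 -0.05 -0.01 0 1" --pt "0.1 -0.03 -0.01 0 1" --pt "0.1 0 0 0 1" --pt "0.15 0.01 0.01 0 1" --pt "0.15 0 0 0 1" --pt "0.15 0.01 0.01 0 1" --pt "0.15 0 0 0 1" --pt "0.15 0.01 0.01 0 1" --pt "0 0 0 0 1" --pt "0 0 0 0 1"

```text
clock: 27.9
tcp_pos: [0.5858, 0.1151, 0.1744]
orientation: [0.284, 0.646, 0.31, -0.637]
wrist_force: [0.1, 0.6, -1.7]
finger_gap: 0.0615
```

```bash
python3 -c "
from h import *
look('w18.png')"
```

```text
pos [0.5858 0.1151 0.1744] x [-0.003  0.038 -0.999] y [ 0.763 -0.646 -0.027] z [-0.647 -0.762 -0.027] tool shift cm [-1.71  0.01 -0.02]
{'clock': np.float64(27.9), 'joint_pos': array([ 0.04 ,  0.375, -0.007,  1.191,  0.038,  2.314]), 'wrist_force': array([ 0.052,  0.559, -1.741]), 'finger_gap': np.float64(0.061)}
F [-0.01  0.13 -2.35]
```

View pics/w18.png

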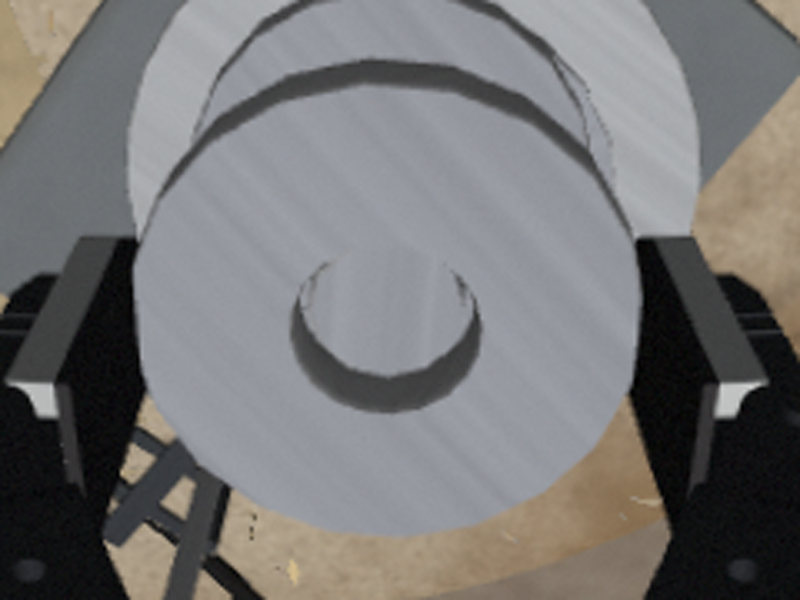

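Request:
servo_tool --pt "0.4 0.01 0.01 0 1" --pt "0.45 0.01 0.01 0 1" --pt "0.45 0.01 0.01 0 1" --pt "0.45 0.01 0.02 0 1" --pt "0.45 0.01 0.01 0 1" --pt "0.4 0.01 0.01 0 1" --pt "0.3 0.01 0.01 0 1" --pt "0.3 0.01 0.01 0 1" --pt "0 0 0 0 1" --pt "0 0 0 0 1"

```text
clock: 29.35
tcp_pos: [0.5858, 0.1151, 0.1425]
orientation: [0.284, 0.646, 0.31, -0.637]
wrist_force: [0.3, 0.6, -3.1]
finger_gap: 0.0611
```

```bash
python3 -c "
from h import *
look('w19.png')
b=snap('side'); cv2.imwrite('pics/s19.png',cv2.resize(b['pixels'][200:350,260:420],(800,600),interpolation=2))"
```

```text
pos [0.5858 0.1151 0.1425] x [-0.003  0.038 -0.999] y [ 0.763 -0.646 -0.027] z [-0.647 -0.762 -0.027] tool shift cm [-4.9  -0.07 -0.1 ]
{'clock': np.float64(29.35), 'joint_pos': array([ 0.04 ,  0.392, -0.062,  1.119,  0.038,  2.314]), 'wrist_force': array([ 0.297,  0.578, -3.126]), 'finger_gap': np.float64(0.061)}
F [-0.26 -0.33 -2.86]
```

View pics/s19.png

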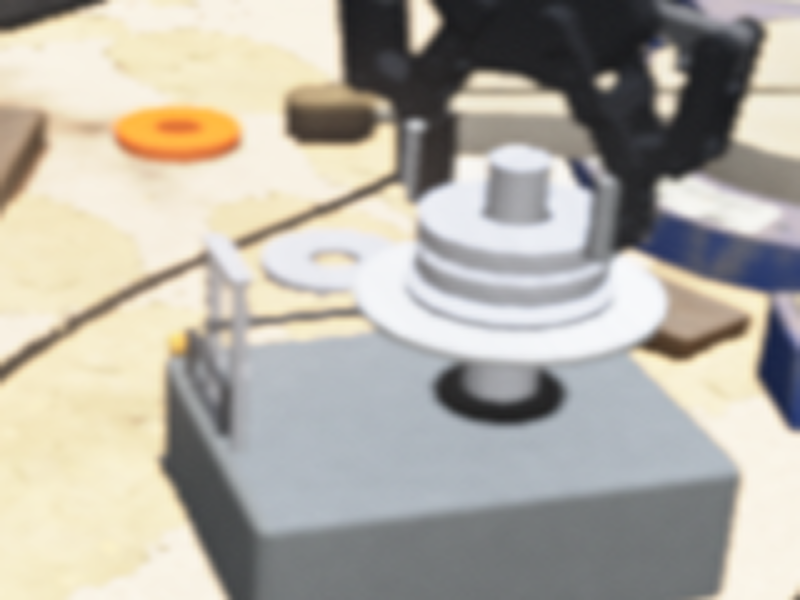

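Request:
servo_tool --pt "0.3 0.01 0.01 0 1" --pt "0.3 0.01 0.01 0 1" --pt "0.3 0.01 0.01 0 1" --pt "0.3 0.01 0.01 0 1" --pt "0.1 0 0 0 1" --pt "0 0 0 0 1" --pt "0 0 0 0 1" --pt "0 0 0 0 0.5" --pt "0 0 0 0 0" --pt "0 0 0 0 -0.5"

```text
clock: 30.85
tcp_pos: [0.5856, 0.115, 0.1293]
orientation: [0.284, 0.646, 0.31, -0.637]
wrist_force: [-0.2, -0.4, 0.0]
finger_gap: 0.0641
```

Request:
servo_tool --pt "0 0 0 0 -1" --pt "0 0 0 0 -1" --pt "0 0 0 0 -1" --pt "-1 -0.03 -0.03 0 -1" --pt "-2 -0.05 -0.05 0 -1" --pt "-2.5 -0.06 -0.06 0 -1" --pt "-2.5 -0.06 -0.06 0 -1" --pt "0 0 0 0 -1" --pt "0 0 0 0 -1" --pt "0 0 0 0 -1"

```text
clock: 32.1
tcp_pos: [0.5851, 0.1148, 0.2082]
orientation: [0.284, 0.646, 0.31, -0.638]
wrist_force: [0.8, -0.3, 0.3]
finger_gap: 0.0852
```

Run:
```python
from h import *
go((.548,.338,.11))
b=snap('side');a=snap('scene');w=snap('wrist','wrist20.png')
A=cv2.resize(a['pixels'][190:260,385:445],(400,467),interpolation=2);B=cv2.resize(b['pixels'][250:320,280:340],(400,467),interpolation=2)
cv2.imwrite('pics/g20.png',np.hstack([A,B]))
cv2.imwrite('pics/s20.png',cv2.resize(b['pixels'][200:350,260:420],(800,600),interpolation=2))
P={}
for n in('pointer','marker_window','pan_seat'):
  for k,p in (('a',a),('b',b),('w',w)):
    r=models.pinpoint(n,p)
    if r: P[n,k]=r[0]['location']; print(n,k,np.round(r[0]['location'],1),round(r[0]['conf'],2))
  try: 
    rs=[ray(a,P[n,'a']),ray(b,P[n,'b'])]; print(n,tri(rs))
    rs.append(ray(w,P[n,'w'],True)); print(n,tri(rs))
  except KeyError: pass
```

```text
pos [0.5851 0.1148 0.2082] x [-0.005  0.038 -0.999] y [ 0.763 -0.646 -0.028] z [-0.647 -0.762 -0.026] tool shift cm [ 10.68 -16.97 -14.36]
{'clock': np.float64(32.1), 'joint_pos': array([0.04 , 0.361, 0.057, 1.27 , 0.038, 2.314]), 'wrist_force': array([ 0.838, -0.275,  0.289]), 'finger_gap': np.float64(0.085)}
pointer a [414.5 225.8] 0.6
pointer b [299.1 289.8] 0.72
pointer w [246.7 354.7] 0.83
pointer (array([0.48879515, 0.08365729, 0.11190779]), [np.float64(0.004601510675526598), np.float64(0.004601510675526471)])
pointer (array([0.4887709 , 0.08603381, 0.11101787]), [np.float64(0.005011399717487422), np.float64(0.004840044849876653), np.float64(0.0024607453163321075)])
marker_window a [414.6 236.5] 0.47
marker_window b [304.9 294. ] 0.55
marker_window w [250.  344.6] 0.82
marker_window (array([0.48983006, 0.08810067, 0.09458213]), [np.float64(0.005459395931037231), np.float64(0.005459395931037117)])
marker_window (array([0.48949557, 0.08839805, 0.09478218]), [np.float64(0.0053570065707965455), np.float64(0.005581760905449265), np.float64(0.0005085320820906555)])
pan_seat a [378.9 202.8] 0.98
pan_seat b [363.3 276.6] 0.7
pan_seat w [324.2 265.9] 0.61
pan_seat (array([0.58784925, 0.10630393, 0.11722853]), [np.float64(0.0007111188093894063), np.float64(0.0007111188093895202)])
pan_seat (array([0.58589051, 0.10733689, 0.11803056]), [np.float64(0.00014373013149225942), np.float64(0.0026674251851085714), np.float64(0.00269890039604978)])
```

View pics/g20.png

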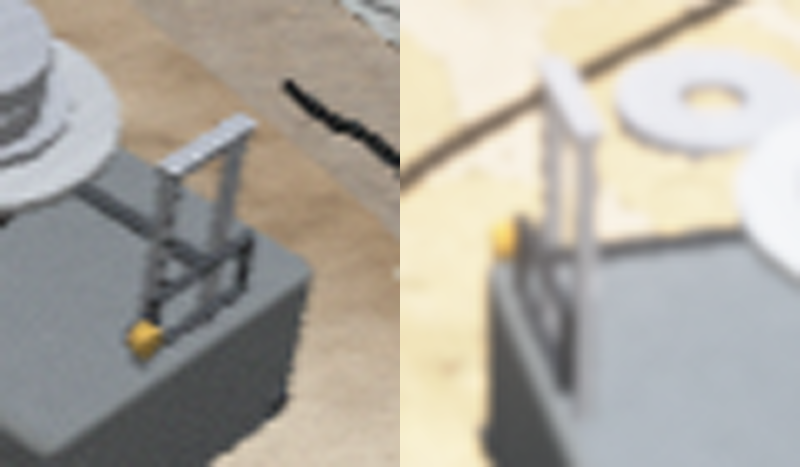

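View pics/s20.png

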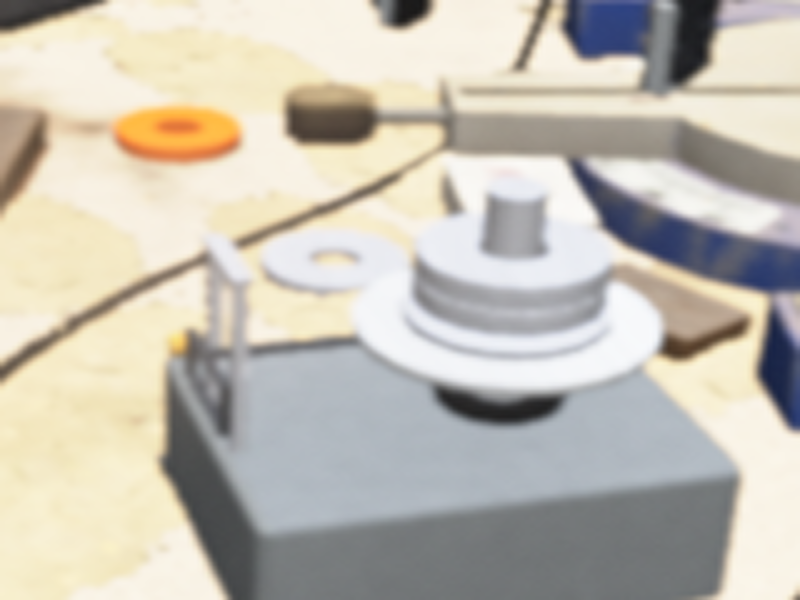

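View pics/wrist20.png

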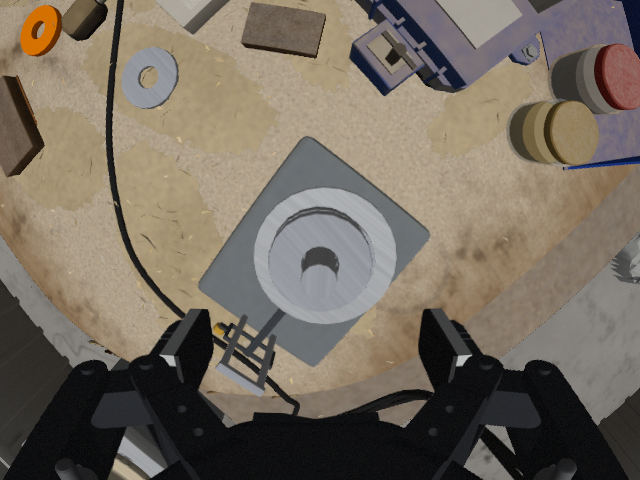

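```bash
cat > ov.py <<'E'
from h import *
def sw(X,o,yaw):
    c,s=np.cos(yaw),np.sin(yaw); return np.array([o[0]+c*X[0]-s*X[1],o[1]+s*X[0]+c*X[1],X[2]])
def overlay(p,fish,o,yaw,zc,zp,box,S,dd=(0,0)):
    x,y,W,H=box; im=cv2.resize(p['pixels'][y:y+H,x:x+W],(W*S,H*S),interpolation=2); raw=im.copy()
    pr=lambda X:tuple(int(v) for v in ((proj(p,sw(X,o,yaw),fish)+np.array(dd)-(x,y)+.5)*S))
    L=lambda A,B,c:cv2.line(im,pr(A),pr(B),c,1,cv2.LINE_AA)
    for sy in(-.015,.015): L((-.093,sy,.072),(-.093,sy,.151),(0,255,0))
    L((-.093,-.015,.151),(-.093,.015,.151),(0,255,0))
    for h,w in((.012,.023),(.009,.020)):
        q=[(-.096,-w,zc-h),(-.096,w,zc-h),(-.096,w,zc+h),(-.096,-w,zc+h)]
        for i in range(4): L(q[i],q[(i+1)%4],(0,0,255))
    L((-.099,0,zp),(-.05,0,zp),(255,0,0))
    return np.hstack([raw,im])
E
python3 - <<'E'
from ov import *
b=snap('side');a=snap('scene');w=snap('wrist')
pickle.dump((a,b,w,tool()),open('c20.pkl','wb'))
o=(.587,.109);yaw=np.radians(13.6)
A=overlay(a,0,o,yaw,.099,.110,(395,195,40,55),9);cv2.imwrite('pics/ovA.png',A)
B=overlay(b,0,o,yaw,.099,.110,(285,235,40,65),9);cv2.imwrite('pics/ovB.png',B)
W=overlay(w,1,o,yaw,.099,.110,(200,305,90,100),4);cv2.imwrite('pics/ovW.png',W)
E
```

```text
(no output)
```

View pics/ovA.png

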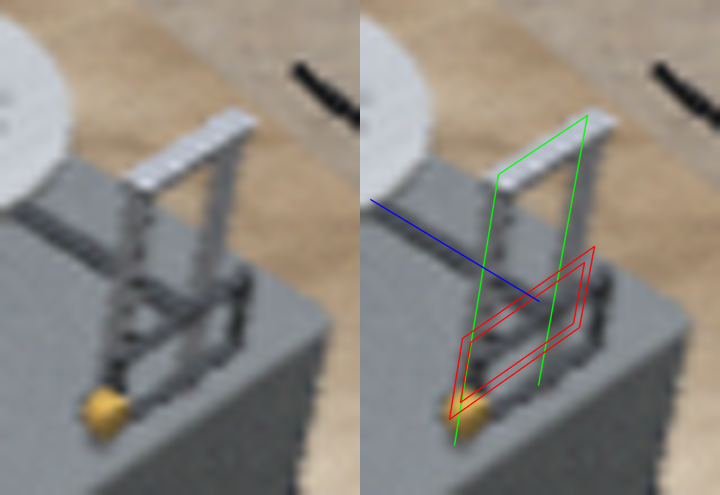

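View pics/ovB.png

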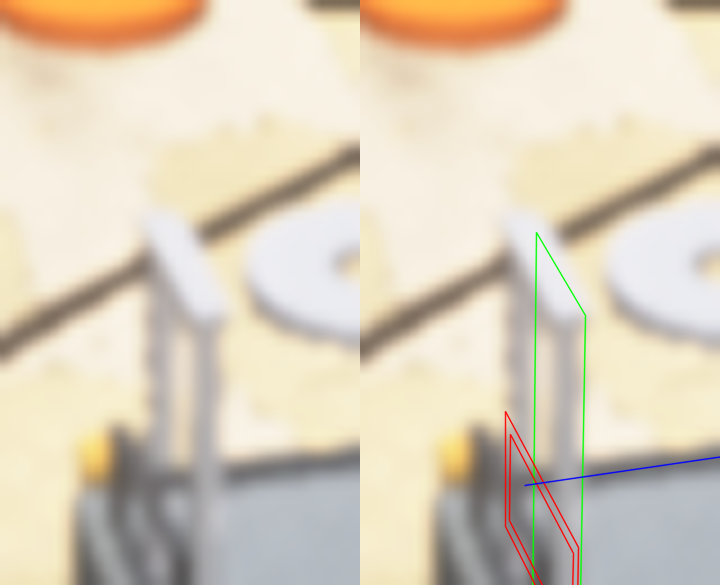

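View pics/ovW.png

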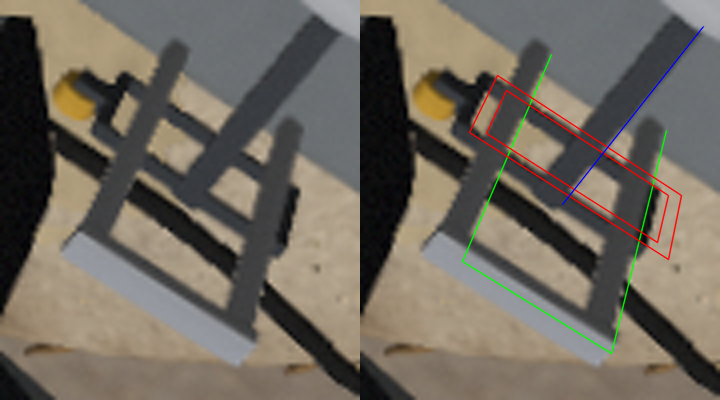

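Request:
servo_tool --pt "0 -4 -3.4 0 -1" --pt "0 -4.5 -3.8 0 -1" --pt "1 -4.5 -3.8 0 -1" --pt "3 -4 -3.36 0 -1" --pt "3 0 0 0 -1" --pt "3 0 0 0 -1" --pt "0.5 0 0 0 -1" --pt "0 0 0 0 -1" --pt "0 0 0 0 -1" --pt "0 0 0 0 -1"

```text
clock: 34.1
tcp_pos: [0.5496, 0.3382, 0.1144]
orientation: [0.284, 0.647, 0.31, -0.636]
wrist_force: [1.0, 0.1, -0.5]
finger_gap: 0.0856
```

Run:
```python
from h import *
go((.548,.338,-.001))
w=snap('wrist','wrist21.png')
for r in models.pinpoint('ring1',w)[:2]: print(np.round(r['location'],1),r['conf'],onz(ray(w,r['location'],True),0))
for r in models.outline_of('ring1',w)[:2]:
    c,_=cv2.findContours(r['pixels'].astype(np.uint8),0,1);e=cv2.fitEllipse(max(c,key=len)); print(e,onz(ray(w,e[0],True),.010))
```

```text
pos [0.5496 0.3382 0.1144] x [-0.001  0.039 -0.999] y [ 0.762 -0.647 -0.026] z [-0.647 -0.762 -0.029] tool shift cm [11.53  0.19  0.45]
{'clock': np.float64(34.1), 'joint_pos': array([0.41 , 0.486, 0.014, 1.084, 0.036, 2.685]), 'wrist_force': array([ 1.047,  0.066, -0.5  ]), 'finger_gap': np.float64(0.086)}
[320.8 247.2] 0.73 [0.55008254 0.33801752 0.        ]
[113.8 130.9] 0.66 [0.48802798 0.51045422 0.        ]
((113.0387954711914, 134.71002197265625), (71.43112182617188, 82.72600555419922), 11.041486740112305) [0.48989126 0.50418413 0.01      ]
((321.0052185058594, 247.53057861328125), (88.22466278076172, 89.94112396240234), 83.73699188232422) [0.55190381 0.33977956 0.01      ]
```

View pics/wrist21.png

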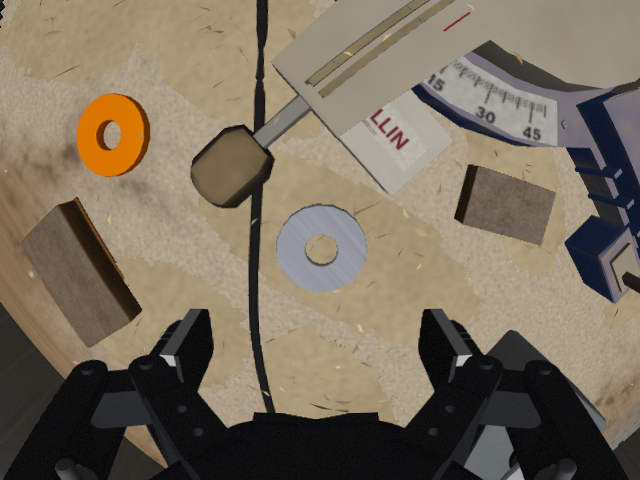

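Run:
```python
from h import *
a,b,_,_=pickle.load(open('c20.pkl','rb')); w=snap('wrist'); t,R=tool()
A=ray(a,(256,283));B=ray(b,(326,228));W=ray(w,(232,166),True)
for rs in ([A,B],[A,W],[B,W],[A,B,W]):
    X,e=tri(rs); print(X.round(3),np.round(e,3),(R.T@(X-t)).round(3))
```

```text
[0.553 0.409 0.064] [0.003 0.003] [ 0.052 -0.042 -0.055]
[0.553 0.412 0.062] [0.004 0.004] [ 0.054 -0.044 -0.057]
[0.555 0.415 0.063] [0. 0.] [ 0.053 -0.044 -0.061]
[0.553 0.412 0.063] [0.004 0.002 0.003] [ 0.053 -0.043 -0.058]
```

Run:
```python
from h import *
w=snap('wrist'); t,R=tool()
c=np.array([.5498,.338,0])
for n,uv,z in (('boxcorner',(390,193),.03),('boxleft',(340,138),.03),('boxR',(452,145),.03),('knobL',(192,168),.063),('knobR',(272,170),.063),('knobB',(232,207),.063),('knobBR',(268,178),.05),('knobB',(228,207),.05)):
    X=onz(ray(w,uv,True),z)-c
    for th in (0,-.25,-.35,-.45):
        y=R[:,1]*np.cos(th)+R[:,2]*np.sin(th); zz=-R[:,1]*np.sin(th)+R[:,2]*np.cos(th)
        print(n,th,'jaw',round(X@y*1000),'perp',round(X@zz*1000))
```

```text
boxcorner 0 jaw 42 perp -44
boxcorner -0.25 jaw 51 perp -32
boxcorner -0.35 jaw 54 perp -27
boxcorner -0.45 jaw 57 perp -21
boxleft 0 jaw 11 perp -77
boxleft -0.25 jaw 29 perp -72
boxleft -0.35 jaw 36 perp -69
boxleft -0.45 jaw 43 perp -65
boxR 0 jaw 81 perp -76
boxR -0.25 jaw 97 perp -53
boxR -0.35 jaw 102 perp -43
boxR -0.45 jaw 106 perp -33
knobL 0 jaw -71 perp -63
knobL -0.25 jaw -53 perp -79
knobL -0.35 jaw -45 perp -84
knobL -0.45 jaw -37 perp -88
knobR 0 jaw -27 perp -61
knobR -0.25 jaw -11 perp -65
knobR -0.35 jaw -4 perp -66
knobR -0.45 jaw 2 perp -66
knobB 0 jaw -49 perp -41
knobB -0.25 jaw -38 perp -52
knobB -0.35 jaw -32 perp -55
knobB -0.45 jaw -26 perp -58
knobBR 0 jaw -31 perp -55
knobBR -0.25 jaw -16 perp -61
knobBR -0.35 jaw -10 perp -62
knobBR -0.45 jaw -4 perp -63
knobB 0 jaw -55 perp -39
knobB -0.25 jaw -43 perp -51
knobB -0.35 jaw -38 perp -55
knobB -0.45 jaw -32 perp -59
```

Request:
servo_tool --pt "0 0 0 -0.125 -1" --pt "0 0 0 -0.125 -1" --pt "2 0.04 0.07 0 -1" --pt "2 0.04 0.07 0 -1" --pt "2 0.04 0.07 0 -1" --pt "2 0.04 0.07 0 -1" --pt "0 0 0 0 -1" --pt "0 0 0 0 -1" --pt "0 0 0 0 -1" --pt "0 0 0 0 -1"

```text
clock: 35.6
tcp_pos: [0.5492, 0.3382, 0.0338]
orientation: [0.363, 0.606, 0.387, -0.593]
wrist_force: [-0.1, -0.2, -1.1]
finger_gap: 0.0853
```

Run:
```python
from h import *
go((.5498,.338,-.001))
w=snap('wrist','wrist22.png')
for r in models.pinpoint('ring1',w)[:2]: print(np.round(r['location'],1),r['conf'],onz(ray(w,r['location'],True),0))
b=snap('side'); cv2.imwrite('pics/s22.png',cv2.resize(b['pixels'][180:300,240:400],(800,600),interpolation=2))
```

```text
pos [0.5492 0.3382 0.0338] x [-0.002  0.039 -0.999] y [ 0.899 -0.438 -0.018] z [-0.438 -0.898 -0.034] tool shift cm [3.47 0.13 0.11]
{'clock': np.float64(35.6), 'joint_pos': array([ 0.411,  0.55 , -0.092,  0.914,  0.036,  2.435]), 'wrist_force': array([-0.09 , -0.224, -1.12 ]), 'finger_gap': np.float64(0.085)}
[81.7 67.4] 0.96 [0.4871843  0.50664054 0.        ]
[320.5 289.2] 0.82 [0.55096762 0.33764818 0.        ]
```

View pics/wrist22.png

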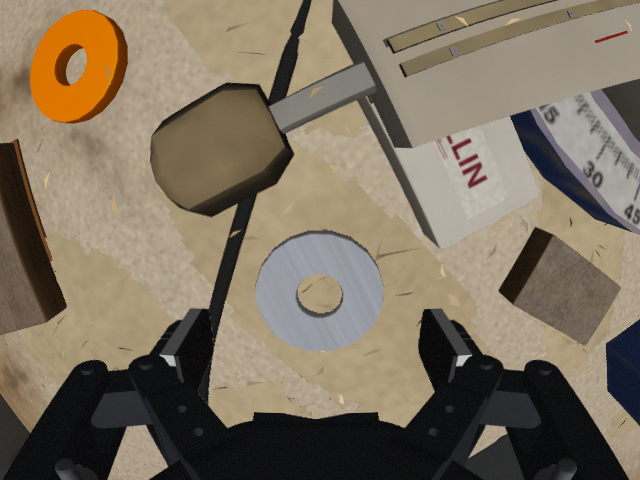

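View pics/s22.png

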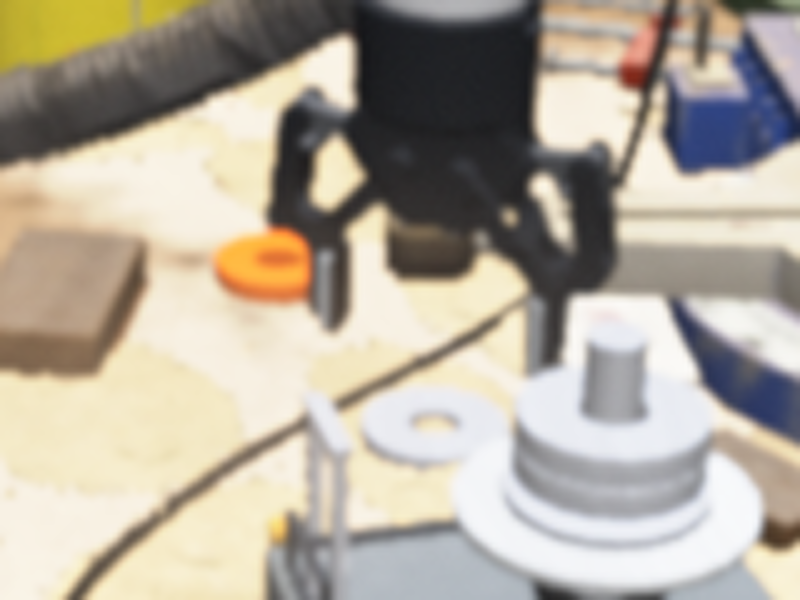

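Request:
servo_tool --pt "1 0.05 0.04 0 -1" --pt "1 0.05 0.04 0 -1" --pt "1 0.05 0.04 0 -1" --pt "0.4 0 0 0 -1" --pt "0 0 0 0 0.2" --pt "0 0 0 0 1" --pt "0 0 0 0 1" --pt "0 0 0 0 1" --pt "0 0 0 0 1" --pt "0 0 0 0 1"

```text
clock: 37.0
tcp_pos: [0.5496, 0.3375, -0.0007]
orientation: [0.363, 0.606, 0.387, -0.593]
wrist_force: [-0.9, -1.8, 4.4]
finger_gap: 0.0621
```

Request:
servo_tool --pt "-0.5 -0.01 -0.02 0 1" --pt "-1.5 -0.03 -0.05 0 1" --pt "-4 -0.07 -0.14 0 1" --pt "-5 -0.09 -0.17 0 1" --pt "-5 -0.09 -0.17 0 1" --pt "-4 -0.07 -0.14 0 1" --pt "0 0 0 0 1" --pt "0 0 0 0 1" --pt "0 0 0 0 1" --pt "0 0 0 0 1"

```text
clock: 38.25
tcp_pos: [0.549, 0.3373, 0.1972]
orientation: [0.363, 0.605, 0.387, -0.594]
wrist_force: [0.3, 0.2, -3.1]
finger_gap: 0.0622
```

Run:
```python
from h import *
go((.5857,.1153,.192))
w=snap('wrist','wrist23.png')
cv2.imwrite('pics/w23.png',cv2.resize(w['pixels'][230:410,200:440],(800,600),interpolation=2))
```

```text
pos [0.549  0.3373 0.1972] x [-0.006  0.037 -0.999] y [ 0.899 -0.438 -0.021] z [-0.438 -0.898 -0.031] tool shift cm [-0.32 13.03 18.35]
{'clock': np.float64(38.25), 'joint_pos': array([0.409, 0.449, 0.163, 1.275, 0.036, 2.434]), 'wrist_force': array([ 0.272,  0.204, -3.137]), 'finger_gap': np.float64(0.062)}
```

View pics/w23.png

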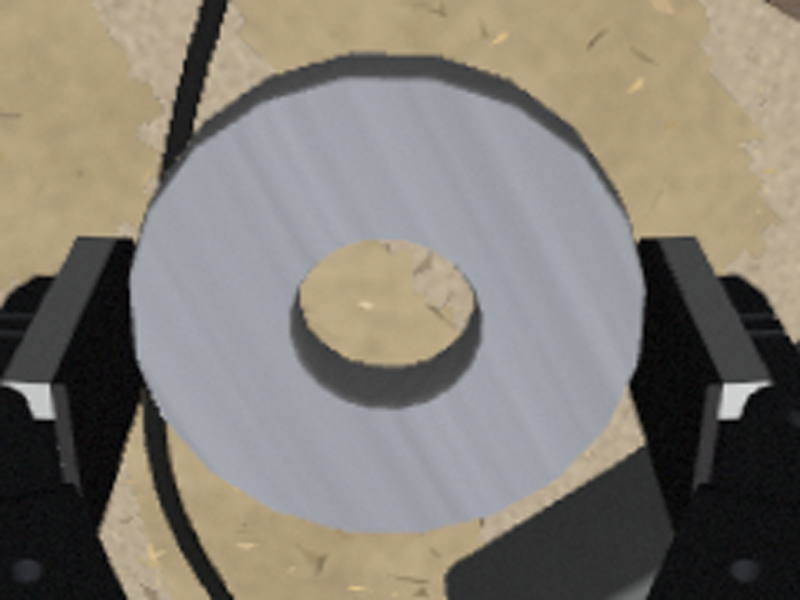

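Request:
servo_tool --pt "-0.2 2 2.8 0 1" --pt "0 3 4.2 0 1" --pt "0 3 4.2 0 1" --pt "0 3 4.2 0 1" --pt "0 2.03 3 0 1" --pt "0.7 0.01 0.02 0 1" --pt "0.7 0.01 0.02 0 1" --pt "0.5 0.01 0.02 0 1" --pt "0 0 0 0 1" --pt "0 0 0 0 1"

```text
clock: 39.55
tcp_pos: [0.5862, 0.1161, 0.1735]
orientation: [0.363, 0.606, 0.387, -0.593]
wrist_force: [0.0, 0.0, -2.7]
finger_gap: 0.0617
```

Run:
```python
from h import *
go((.5857,.1153,.172)); bore('wrist24')
```

```text
pos [0.5862 0.1161 0.1735] x [-0.003  0.038 -0.999] y [ 0.9   -0.436 -0.019] z [-0.437 -0.899 -0.033] tool shift cm [ 0.15 -0.01  0.1 ]
{'clock': np.float64(39.55), 'joint_pos': array([ 0.042,  0.376, -0.007,  1.189,  0.038,  2.065]), 'wrist_force': array([ 0.039,  0.01 , -2.714]), 'finger_gap': np.float64(0.062)}
```

View pics/wrist24b.png

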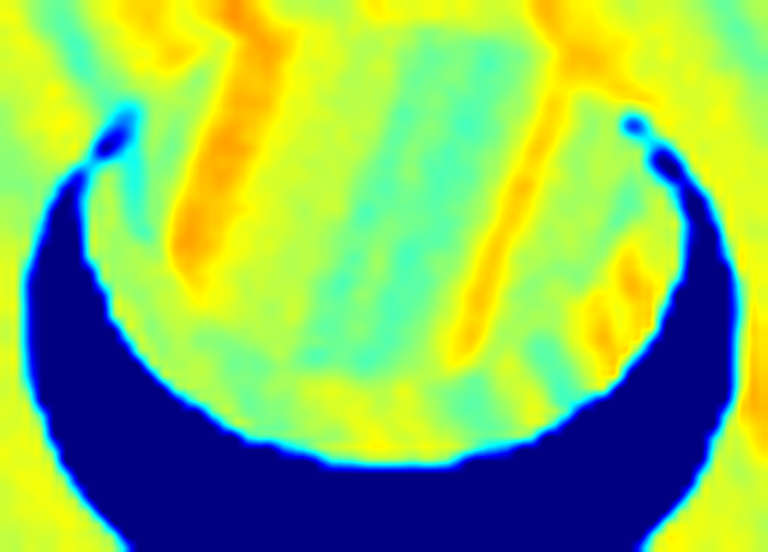

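Request:
servo_tool --pt "0.15 -0.01 0.05 0 1" --pt "0.15 0 0.05 0 1" --pt "0.15 0 0.01 0 1" --pt "0 0 0 0 1" --pt "0 0 0 0 1" --pt "0 0 0 0 1" --pt "0 0 0 0 1" --pt "0 0 0 0 1" --pt "0 0 0 0 1" --pt "0 0 0 0 1"

```text
clock: 40.85
tcp_pos: [0.5857, 0.1145, 0.1688]
orientation: [0.363, 0.606, 0.387, -0.593]
wrist_force: [0.8, -0.9, -2.9]
finger_gap: 0.0616
```

Run:
```python
from h import *
go((.5857,.1153,.172)); bore('wrist25',lo=145,hi=170)
```

```text
pos [0.5857 0.1145 0.1688] x [-0.003  0.038 -0.999] y [ 0.899 -0.438 -0.019] z [-0.438 -0.898 -0.033] tool shift cm [-0.31 -0.04 -0.08]
{'clock': np.float64(40.85), 'joint_pos': array([ 0.039,  0.377, -0.017,  1.178,  0.038,  2.063]), 'wrist_force': array([ 0.791, -0.928, -2.914]), 'finger_gap': np.float64(0.062)}
```

View pics/wrist25b.png

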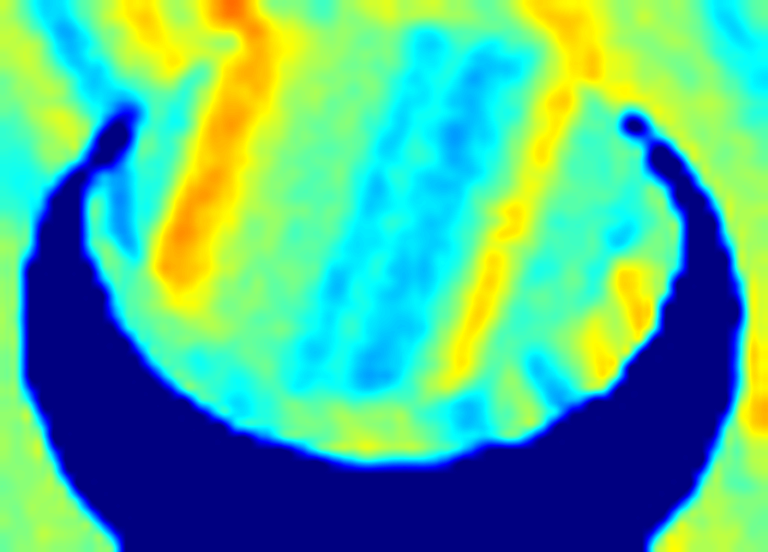

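Request:
servo_tool --pt "0.1 -0.03 0 0 1" --pt "0.1 0 0 0 1" --pt "0.1 0 0.01 0 1" --pt "0.1 0.01 0 0 1" --pt "0.1 0 0.01 0 1" --pt "0.1 0 0 0 1" --pt "0.1 0 0.01 0 1" --pt "0.1 0.01 0 0 1" --pt "0 0 0 0 1" --pt "0 0 0 0 1"

```text
clock: 42.15
tcp_pos: [0.5854, 0.1146, 0.1609]
orientation: [0.363, 0.606, 0.387, -0.593]
wrist_force: [0.3, 0.4, -2.9]
finger_gap: 0.0621
```

```bash
python3 -c "
from h import *
look('w26.png')"
```

```text
pos [0.5854 0.1146 0.1609] x [-0.003  0.038 -0.999] y [ 0.899 -0.438 -0.019] z [-0.438 -0.898 -0.033] tool shift cm [-3.06  0.01 -0.12]
{'clock': np.float64(42.15), 'joint_pos': array([ 0.039,  0.381, -0.032,  1.16 ,  0.038,  2.063]), 'wrist_force': array([ 0.314,  0.382, -2.947]), 'finger_gap': np.float64(0.062)}
F [-0.21  0.2  -2.54]
```

View pics/w26.png

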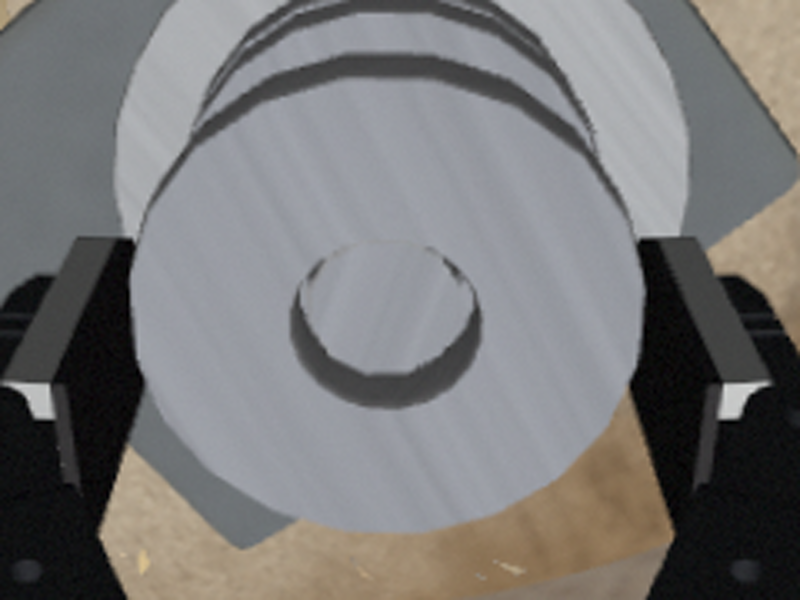

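Request:
servo_tool --pt "0.3 0.01 0.01 0 1" --pt "0.4 0.01 0.01 0 1" --pt "0.4 0 0.01 0 1" --pt "0.4 0.01 0.02 0 1" --pt "0.4 0.01 0.01 0 1" --pt "0.2 0 0.01 0 1" --pt "0 0 0 0 1" --pt "0 0 0 0 1" --pt "0 0 0 0 1" --pt "0 0 0 0 1"

```text
clock: 43.6
tcp_pos: [0.5855, 0.1146, 0.14]
orientation: [0.363, 0.606, 0.387, -0.593]
wrist_force: [-0.6, 0.2, -3.2]
finger_gap: 0.0621
```

```bash
python3 -c "
from h import *
look('w27.png')
b=snap('side'); cv2.imwrite('pics/s27.png',cv2.resize(b['pixels'][200:350,260:420],(800,600),interpolation=2))"
```

```text
pos [0.5855 0.1146 0.14  ] x [-0.003  0.038 -0.999] y [ 0.899 -0.438 -0.019] z [-0.438 -0.898 -0.033] tool shift cm [-5.15 -0.04 -0.19]
{'clock': np.float64(43.6), 'joint_pos': array([ 0.039,  0.393, -0.067,  1.113,  0.038,  2.063]), 'wrist_force': array([-0.61 ,  0.225, -3.234]), 'finger_gap': np.float64(0.062)}
F [ 0.06  0.33 -3.  ]
```

View pics/s27.png

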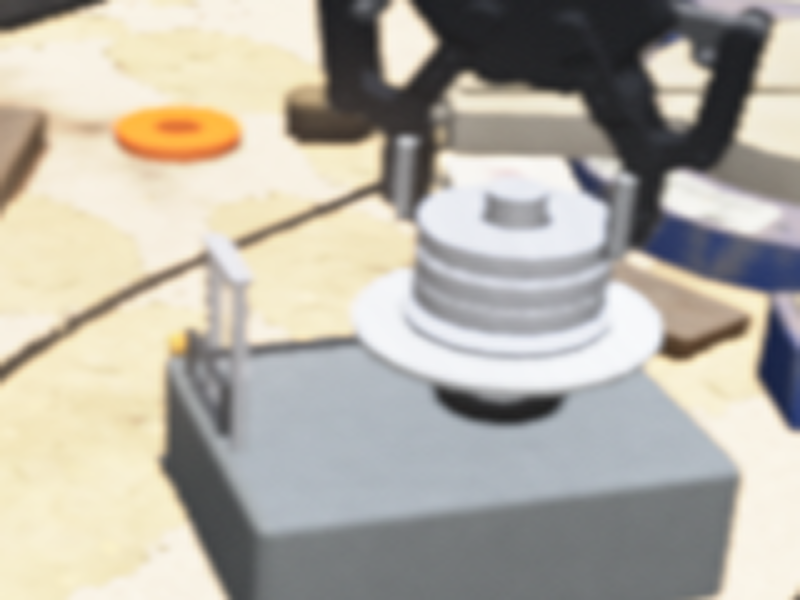

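View pics/w27.png

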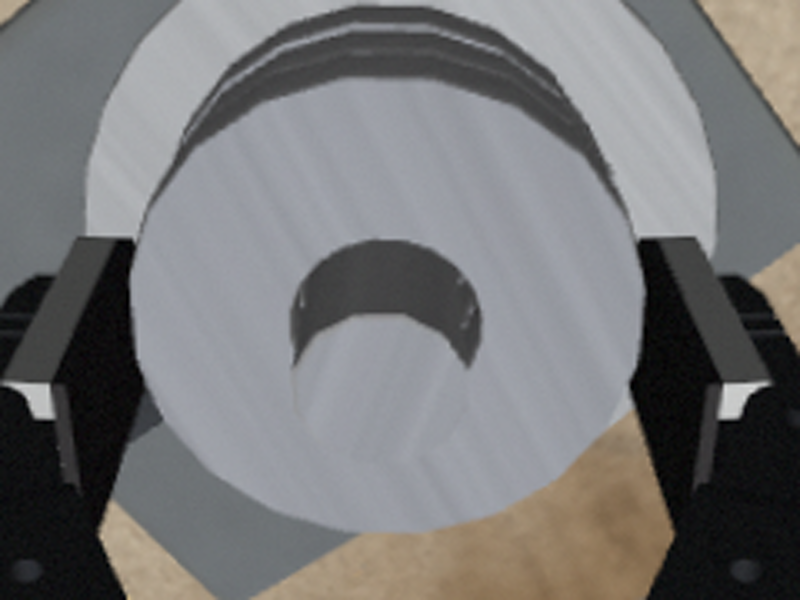

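Ring 3 is on the spindle, just above the stack. I'll lower it about 12 mm so the pan takes its weight, then release.

Request:
servo_tool --pt "0.3 0 0.01 0 1" --pt "0.3 0.01 0.01 0 1" --pt "0.3 0 0.01 0 1" --pt "0.2 0.01 0.01 0 1" --pt "0 0 0 0 1" --pt "0 0 0 0 1" --pt "0 0 0 0 0.5" --pt "0 0 0 0 0" --pt "0 0 0 0 -0.5" --pt "0 0 0 0 -1"

```text
clock: 45.1
tcp_pos: [0.5852, 0.1145, 0.1288]
orientation: [0.363, 0.606, 0.387, -0.593]
wrist_force: [-0.1, 0.9, 0.4]
finger_gap: 0.0797
```

Request:
servo_tool --pt "0 0 0 0 -1" --pt "0 0 0 0 -1" --pt "-1 -0.02 -0.03 0 -1" --pt "-2 -0.04 -0.07 0 -1" --pt "-2.5 -0.05 -0.08 0 -1" --pt "-2.5 -0.05 -0.08 0 -1" --pt "-1 0 0 0 -1" --pt "0 0 0 0 -1" --pt "0 0 0 0 -1" --pt "0 0 0 0 -1"

```text
clock: 46.35
tcp_pos: [0.5847, 0.1142, 0.2177]
orientation: [0.362, 0.605, 0.387, -0.594]
wrist_force: [-0.7, -0.5, -0.1]
finger_gap: 0.0851
```

Run:
```python
from ov import *
go((.548,.338,.11))
b=snap('side');a=snap('scene');w=snap('wrist','wrist28.png')
A=cv2.resize(a['pixels'][190:260,385:445],(400,467),interpolation=2);B=cv2.resize(b['pixels'][250:320,280:340],(400,467),interpolation=2)
cv2.imwrite('pics/g28.png',np.hstack([A,B]))
cv2.imwrite('pics/s28.png',cv2.resize(b['pixels'][200:350,260:420],(800,600),interpolation=2))
P={}
for n in('pointer','marker_window','pan_seat'):
  for k,p in (('a',a),('b',b),('w',w)):
    r=models.pinpoint(n,p)
    if r: P[n,k]=r[0]['location']; print(n,k,np.round(r[0]['location'],1),round(r[0]['conf'],2))
  try: 
    rs=[ray(a,P[n,'a']),ray(b,P[n,'b'])]; print(n,tri(rs))
    rs.append(ray(w,P[n,'w'],True)); print(n,tri(rs))
  except KeyError: pass
```

```text
pos [0.5847 0.1142 0.2177] x [-0.005  0.038 -0.999] y [ 0.899 -0.438 -0.021] z [-0.438 -0.898 -0.032] tool shift cm [ 11.63 -12.87 -18.16]
{'clock': np.float64(46.35), 'joint_pos': array([0.039, 0.358, 0.075, 1.292, 0.038, 2.063]), 'wrist_force': array([-0.652, -0.502, -0.103]), 'finger_gap': np.float64(0.085)}
pointer a [413.4 234.5] 0.65
pointer b [298.9 295.6] 0.78
pointer w [225.4 322.8] 0.58
pointer (array([0.48611015, 0.08845033, 0.09605636]), [np.float64(0.0014424832425343776), np.float64(0.0014424832425345454)])
pointer (array([0.48659449, 0.08815951, 0.0957522 ]), [np.float64(0.0012657048871792514), np.float64(0.001731593204590029), np.float64(0.0007068607946787179)])
marker_window a [415.1 233. ] 0.57
marker_window b [302.7 296.8] 0.63
marker_window w [222.2 323. ] 0.85
marker_window (array([0.49030519, 0.08261201, 0.09625317]), [np.float64(0.000466911541952168), np.float64(0.00046691154195206637)])
marker_window (array([0.48805255, 0.08624851, 0.09681157]), [np.float64(0.0024160438116500524), np.float64(0.00350323163054829), np.float64(0.004146775790933799)])
pan_seat a [377.2 209.3] 0.93
pan_seat b [363.6 284.5] 0.79
pan_seat w [321.6 256.6] 0.67
pan_seat (array([0.58926901, 0.10860764, 0.10047391]), [np.float64(0.0014460866879434605), np.float64(0.0014460866879434727)])
pan_seat (array([0.58693156, 0.10799024, 0.10182674]), [np.float64(0.0016075079121253043), np.float64(0.0032222365296566764), np.float64(0.0033340480641902946)])
```

View pics/g28.png

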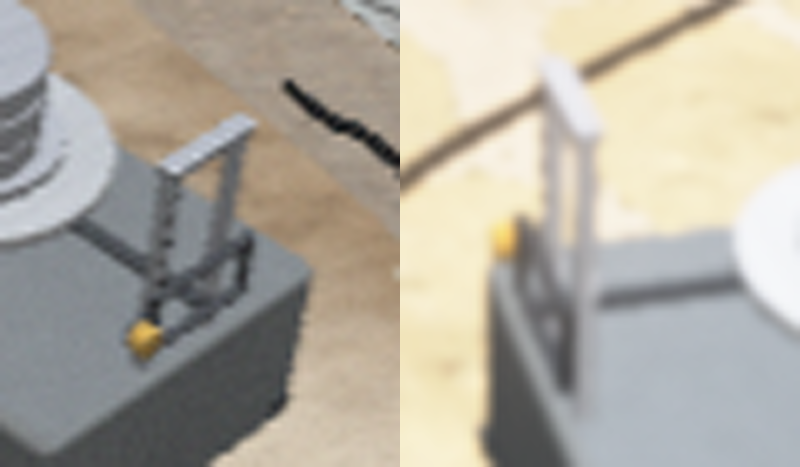

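View pics/s28.png

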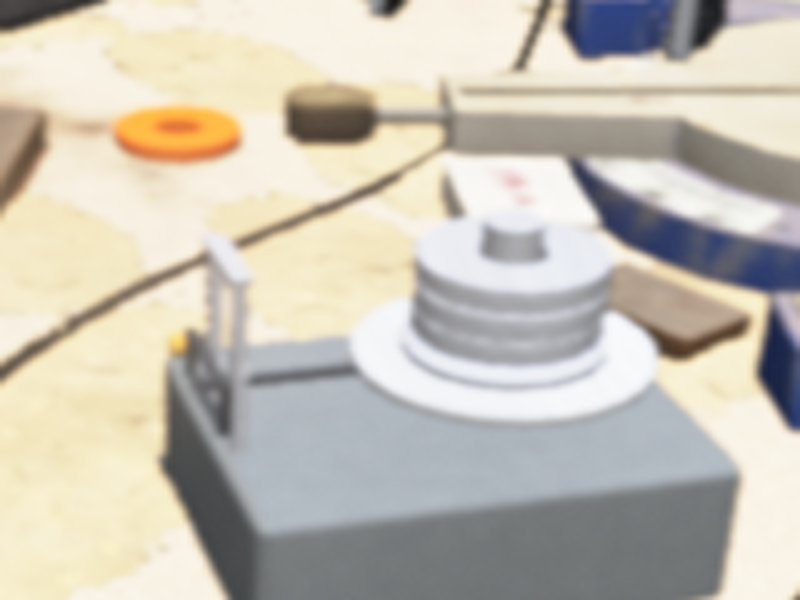

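View pics/wrist28.png

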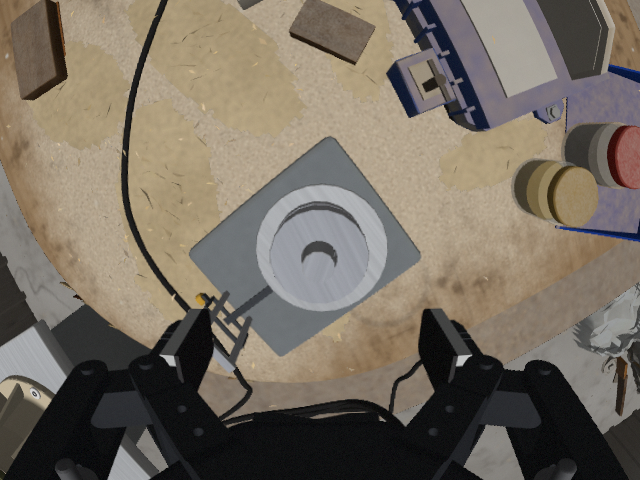

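```bash
python3 -c "
from h import *
print(order.hand_in(), st()['clock'])"
```

```text
the job is handed in; nothing more can be done
the job is handed in; nothing more can be done
```

The ballast stack is done: all three steel rings lie flat on the spindle and the pointer rests inside the marker window. I handed the job in at about 47 s, with the gripper open and clear above the scale.

**Stacking:** I put the rings on one at a time. The wrist camera lined up each bore with the spindle. I lowered each ring until the pan carried its weight, then let go.

**Why three rings:** After two, the pan had sunk about 26 mm. The pointer was still about 11–17 mm above the window centre, so outside the 8 mm limit.

**Last checks:** With three rings, the two fixed cameras put the pointer at 96.1 mm and the window centre at 96.3 mm. The pictures agree: the pointer bar passes through the clip, and the clip has not moved. The pan has sunk about 40 mm, well short of the 54 mm limit.

**Forces:** Side force while feeling for the spindle stayed at about 1–2 N. The highest wrist reading I saw was about 6 N, while the first ring was being gripped on the bench.

**What disagreed or went wrong:**
- **Tool tilt:** The last joint hit its range limit early on, which left the tool tilted about 2° for the rest of the run. I allowed for this in every descent, and the rings still settled flat.
- **Window height:** The camera readings of the window centre varied by about 5 mm between looks. The pointer is inside the window by every reading, including the earlier ones.
- **Bystanders:** I did not measure the other things on the bench again. The sanding block, offcut, carton and orange look-alike ring look unmoved in the last pictures.

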